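# Level scoop of pickling cucumbers

## Task

Scoop up all three cucumbers from the white plastic bin with the scoop that stands in it, so that two fill the scoop and the third is heaped on top. Then, holding the scoop level, carry it sideways under the strike bar and out over the bin's low side, so that the bar pushes the top cucumber off and back into the bin. Stand the scoop with its two cucumbers upright on the middle of the scale's steel pan, without dropping it, and let go.

Things in the scene. Friction and masses are not known exactly. Their poses are not given: they have to be found in the camera images.
- scoop_grip (a point): Loose steel scoop, 220 g, in the bin. Point: grip bar's centre, 100 mm over the underside; x out of the mouth, z up. Bar 16 wide (y), 18 high, x -66 to 24; stem at x -62. Pocket x -34 to 34, 84 wide (90 outside), floor 2.5, side walls 24 high, back wall 40; ramp lip x 34 to 39, crest 3.5 high. Slid flat on the bin floor till the lip meets the far wall, it gets under the lower two cucumbers.
- cuke_a_mid (a point): Centre of a green pickling cucumber (70 g, wet), a round-ended roll 36 mm thick and 72 mm long, its length along its own y. Lies on the bin floor near the far wall, its length parallel to that wall.
- cuke_b_mid (a point): Centre of a like cucumber, lying beside the first on the robot's side of it.
- cuke_c_mid (a point): Centre of a like cucumber, lying on top of those two, in the groove between them. In the scoop it lies with its centre about 50 mm above the scoop's underside; the tops of the lower two are at 38 mm.
- bin: Fixed open bin of slick white plastic; origin at the centre of its underside (on the table), x to the far wall, y to its low side, z up. Inside 280 mm (x) by 240 mm (y), floor top at z = 4 mm, walls 3 mm thick and 50 mm high, the +y wall only 40 mm. The strike bar's free end is at x = 0, y = 108 mm.
- strike: Fixed bar over the bin's low side, axes as the bin's. Origin: free end's underside, 108 mm over the table, 12 mm inside the low wall. 6 thick, 14 high, runs 139 mm along +x to a post. To strike, carry the scoop along +y, its grip point 27 mm (+-20) further in x than the origin, its underside 48 mm (+-7) below the bar's (grip bar passes over it), till its centre is 80 mm beyond the bar.
- pan (a point): Centre of the top of the low bench scale's steel pan, 35 mm above the table, 190 mm (x) by 170 mm (y), with a grey display head on its robot side; the pan does not move. x, y along its sides, z up. The white cutting board of like size near it is not used.
Not all that is in view belongs to the job. Leave any purple look-alike of the part that bears scoop_grip alone.

How it is judged:
By the outcome, as a careful person would: the job done as asked, in the order asked, and still so for the second after the job is handed in, with the robot touching nothing.
It also fails if it takes over 59 s, if anything falls off the work surface, if the arm or the gripper's body presses on something with over 40 N, if the wrist force passes 120 N, or if a joint passes its speed limit or range.

## Robot

A 7-joint arm with a two-finger parallel gripper is mounted at the origin on the work surface. World frame = base frame: x ahead of the robot, y to its left, z up, the work surface at z = 0. Lengths are in m, angles in rad, forces in N, time in s.
With the tool pointing down it reaches from about 0.35 to 0.9 m from the base axis. Payload 8.1 kg.
Tool frame: the origin (TCP) lies at the very end of the fingers, on their centre line; the grasp point (between the pads) lies grip_depth behind it (grip_depth is the distance from the TCP to the grasp point, in m); z points along the fingers, x is the direction in which the jaws open and shut, and the axes are right-handed (so a half turn about z gives the same grasp; the last joint's range is limited). The gripper opens to 92 mm and grips with 3 to 60 N. Pads are 19 mm wide; open, the fingers measure 130 mm over their backs; the gripper's body (75 mm by 190 mm) begins 47 mm behind the grasp point.
Start: joints at [1.134, 0.434, 0.025, 1.573, -0.012, 1.134, -0.075], TCP at [0.205, -0.591, 0.197] pointing down, gripper open.
Joint ranges: [-2.62, 2.62], [-0.44, 2.09], [-1.27, 1.32], [0.08, 2.57], [-1.32, 4.46], [0.12, 2], [-2.74, 2.74]. Speed limits (rad/s): [2.22, 2.22, 3.01, 3.01, 3.14, 3.14, 3.14].

## Interface

Orientations are given as a unit quaternion [x, y, z, w].
In Python, from bench import * gives the robot as it stands. The module is installed in compiled form; this text tells all that it offers.
- The arm moves only by the tool move_arm, never from a script. Its argument "moves" is a list of rows, each an object of numbers: "dx", "dy", "dz": the shift along the tool's x, y, z in m; "yaw": the turn about the tool's z in degrees; "fingers": the opening, from 0 (shut) to 1 (fully open). A call has 1 to 5 rows; each row is the pose to reach, as a shift and turn from the pose measured when the call began, along the tool's axes at that moment; what a row does not reach only later rows make up. A row lasts 1/12 s, in which the tool goes at most 41.7 mm and 7.16 degrees, less where a joint would pass 70% of its speed; a pose out of reach is approached as far as the arm can. A call with a gripper value outside its range is refused whole. The fingers move at their own pace and stop on an object; the grip force is fixed at half the most. Time passes only in rows, so rows that repeat a pose let the fingers close. It gives the time, the measured TCP pose, the force and the opening at its end, in the units of the state.
- sense(): the state, without advancing time (a new reading comes with each control period).
- get_image(name): name is "scene" or "top" or "wrist"; returns a dict with "image" (480x640x3 uint8, red, green, blue), "fx", "fy", "cx", "cy" (pixels), "k1" (the pictures are not rectified: a ray, as slopes to the right and down, at radius r is drawn at 1 + k1 r^2 times it, then the intrinsics apply), "pose" (4x4, takes a point from camera to world coordinates). Camera axes: x right, y down, z forward; pixel columns grow to the right and rows downward; lengths in m; the calibration is good to about 2 mm. A picture is of the moment at which its call begins. There is no depth.
- close_job(): hands the job in, once; it reports no verdict.
The state is a dict: "t": time; "joints": joint angles; "joint_vel": joint speeds; "joint_efforts": joint torques, N m; "ee_pos": TCP position; "orientation": TCP orientation; "wrist_force": force on the tool from outside, world axes, zero at the start; "ft_torque": the same for the moment, N m; "gripper_width": finger opening in m.
Only numpy, scipy, OpenCV 4.12 (cv2) and the standard library are available. Lean on these libraries where they do the work, as an engineer would, in place of code of your own. Each camera call takes 0.05 s, during which the arm holds its last target.

## Working session

There is one attempt and no reset: what is moved stays moved. The work goes in short steps, Python scripts to look and compute and a tool call to move; the robot and the scene stay as the last step left them, time stands still between calls to the robot, and variables do not carry over. Pictures are saved under pics/ and viewed, and the job is handed in when it is done.

Besides the shell and the picture viewer there is one more tool, called after "Request:" by a JSON object that holds its "op" and its "data", one argument or row to a line. move_arm: Moves the arm, as the interface text tells. Its arguments: {"type":"object","properties":{"moves":{"type":"array"}},"required":["moves"]}

```bash
mkdir -p pics; cat > h.py <<'E'
from bench import *
import numpy as np, cv2
np.set_printoptions(precision=4,suppress=True)
def grab(n,f):
    d=get_image(n); cv2.imwrite('pics/'+f+'.png',cv2.cvtColor(d['image'],cv2.COLOR_RGB2BGR)); np.save('pics/'+f+'.npy',d,allow_pickle=True); return d
def load(f): return np.load('pics/'+f+'.npy',allow_pickle=True).item()
def ray(d,u,v):
    x=(u-d['cx'])/d['fx'];y=(v-d['cy'])/d['fy'];a,b=x,y
    for _ in range(30):
        s=1+d['k1']*(a*a+b*b);a,b=x/s,y/s
    T=np.array(d['pose']);w=T[:3,:3]@np.array([a,b,1.]);return T[:3,3],w/np.linalg.norm(w)
def onz(d,u,v,z):
    o,w=ray(d,u,v);return o+w*(z-o[2])/w[2]
def tri(*obs):
    A=np.zeros((3,3));b=np.zeros(3);R=[ray(*o) for o in obs]
    for o,w in R:
        P=np.eye(3)-np.outer(w,w);A+=P;b+=P@o
    p=np.linalg.solve(A,b);return p,[np.linalg.norm((np.eye(3)-np.outer(w,w))@(p-o))*1000 for o,w in R]
def proj(d,p):
    T=np.array(d['pose']);c=T[:3,:3].T@(np.array(p)-T[:3,3]);a,b=c[0]/c[2],c[1]/c[2];s=1+d['k1']*(a*a+b*b)
    return np.array([d['cx']+d['fx']*a*s,d['cy']+d['fy']*b*s])
E
python3 - <<'E'
from h import *
for n in ("scene","top","wrist"):
    d=grab(n,n+'0'); print(n,d['fx'],d['k1'],np.array(d['pose']))
s=sense(); print(s['t'],s['ee_pos'],s['orientation'],s['gripper_width'],s['wrist_force'])
print([k for k in globals() if 'depth' in k], globals().get('grip_depth'))
E
```

```text
scene 585.3854245440472 -0.1055951148657212 [[ 0.7136  0.5871 -0.3821  1.1189]
 [ 0.7005 -0.5957  0.3929 -0.342 ]
 [ 0.003  -0.5481 -0.8364  1.1014]
 [ 0.      0.      0.      1.    ]]
top 448.5036961929305 0.005233138887524027 [[-0.0274 -0.9853  0.1688  0.5265]
 [-0.9996  0.0264 -0.0082  0.1077]
 [ 0.0036 -0.1689 -0.9856  0.8628]
 [ 0.      0.      0.      1.    ]]
wrist 359.5954306720774 -0.03524831416296032 [[ 0.3279 -0.9098 -0.2543  0.2722]
 [-0.9447 -0.3162 -0.087  -0.5671]
 [-0.0012  0.2687 -0.9632  0.3838]
 [ 0.      0.      0.      1.    ]]
0.15 [ 0.2046 -0.5901  0.1965] [ 0.8148 -0.5798 -0.0005 -0.0003] 0.0916092461658922 [-0.8745  0.7284  0.5699]
['grip_depth'] 0.0188
```

View pics/scene0.png

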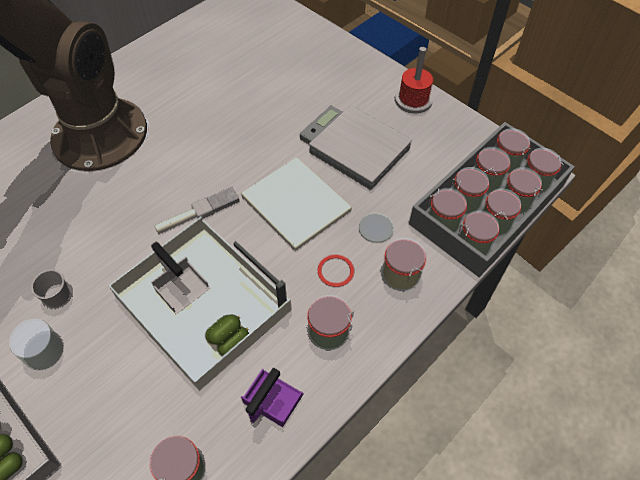

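View pics/top0.png

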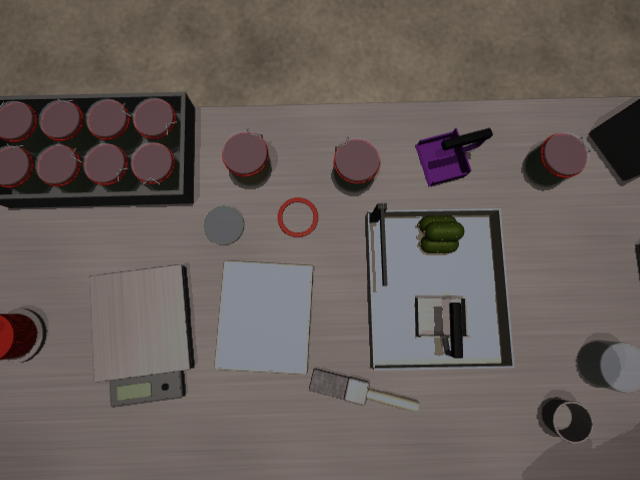

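View pics/wrist0.png

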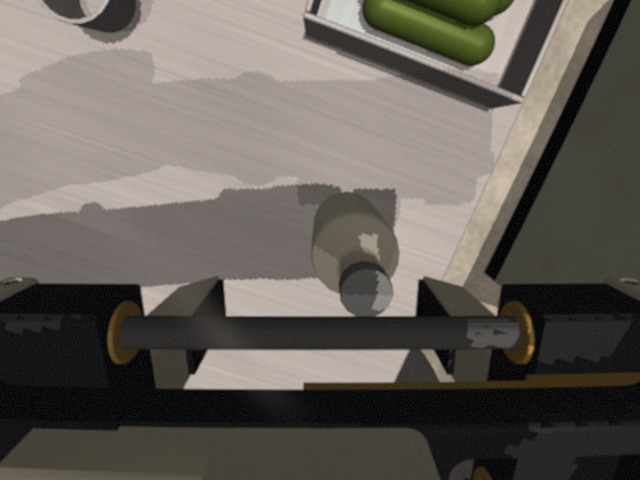

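Scene: the steel scoop with the black grip stands in the bin (top ≈(455,330), scene ≈(167,262)). The cucumbers are at top (440,233), the strike bar at top x≈382, and the scale pan at top (140,322), with the white board beside it at (265,316).

Candidates for scoop_grip are the steel scoop in the bin, top (456,330), and the purple look-alike, top (460,148). I choose the steel one and check it in a crop.

```bash
python3 - <<'E'
from h import *
a=cv2.imread('pics/top0.png')[195:385,350:530]; cv2.imwrite('pics/topc.png',cv2.resize(a,None,fx=3.1,fy=3.1,interpolation=cv2.INTER_CUBIC))
a=cv2.imread('pics/scene0.png')[210:395,100:310]; cv2.imwrite('pics/scenec.png',cv2.resize(a,None,fx=3.2,fy=3.2,interpolation=cv2.INTER_CUBIC))
a=cv2.imread('pics/top0.png')[255:415,80:210]; b=cv2.imread('pics/scene0.png')[90:200,290:420]
cv2.imwrite('pics/panc.png',np.hstack([cv2.resize(a,None,fx=3,fy=3,interpolation=cv2.INTER_CUBIC),cv2.copyMakeBorder(cv2.resize(b,None,fx=3,fy=3,interpolation=cv2.INTER_CUBIC),0,150,0,0,cv2.BORDER_CONSTANT)]))
E
```

```text
(no output)
```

View pics/topc.png

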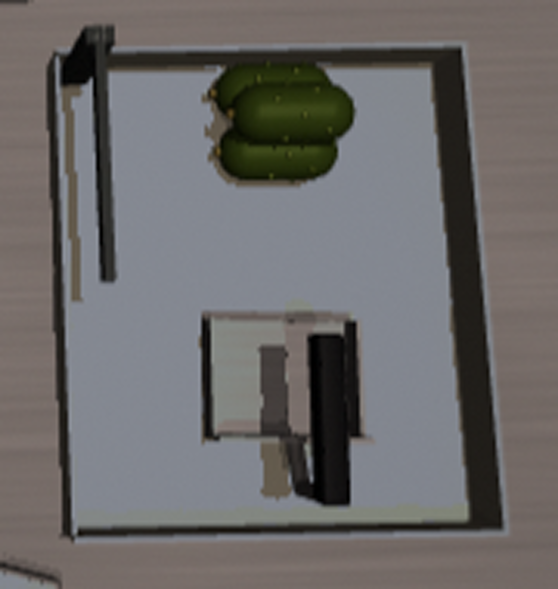

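View pics/scenec.png

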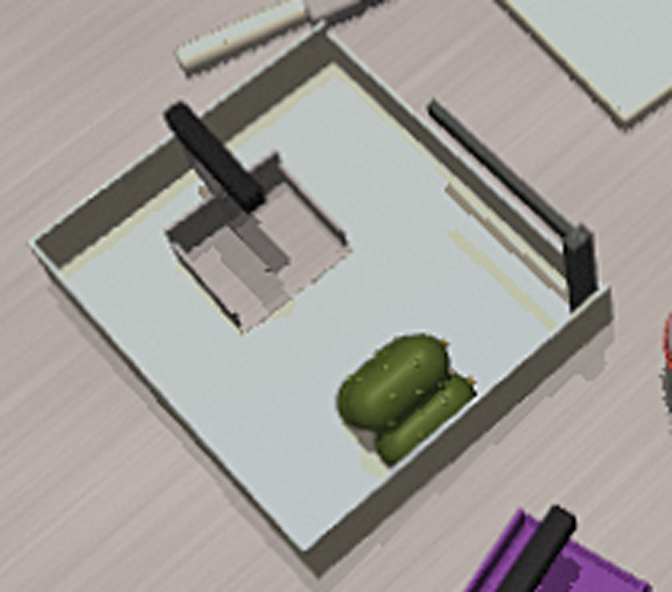

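View pics/panc.png

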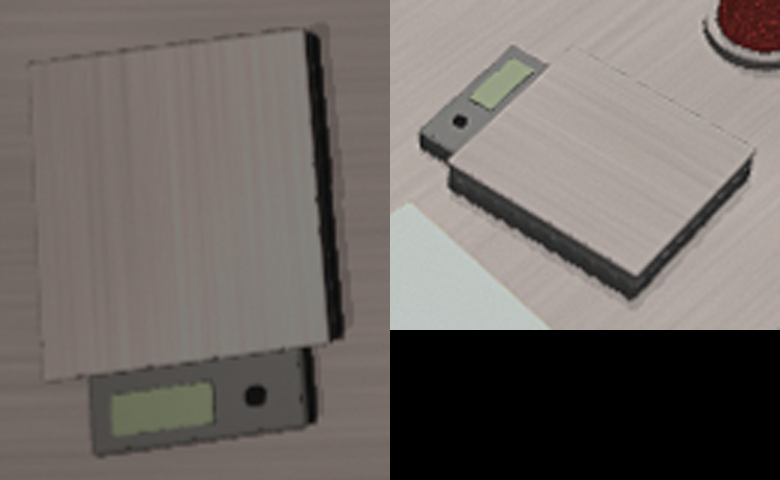

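The crops confirm it: black bar on a steel open pocket with its mouth to the far wall. Now to triangulate it from the two views.

```bash
cat > m1.py <<'E'
from h import *
T=load('top0');S=load('scene0')
def t(u,v): return (T,350+u/3.1,195+v/3.1)
def s(u,v): return (S,100+u/3.2,210+v/3.2)
def tp(u,v): return (T,80+u/3,255+v/3)
def sp(u,v): return (S,290+u/3,90+v/3)
pts={'binNL':(t(72,537),s(325,26)),'binNR':(t(506,532),s(33,243)),'binFR':(t(464,46),s(317,560)),
'barN':(t(332,503),s(178,106)),'barF':(t(328,336),s(254,200)),'strike':(t(108,281),s(434,104)),
'panFL':(tp(28,63),sp(363,152)),'panFR':(tp(306,30),sp(247,276)),'panNR':(tp(330,341),sp(60,165)),'panNL':(tp(45,381),sp(184,48)),
'cukeC':(t(293,112),s(393,382))}
for k,v in pts.items():
    p,e=tri(*v);print(k,p,np.round(e,1))
E
python3 m1.py
```

```text
binNL [0.4265 0.0046 0.0426] [1. 1.]
binNR [ 0.4244 -0.2394  0.0472] [0.8 0.8]
binFR [ 0.7108 -0.2442  0.0382] [4.3 4.3]
barN [ 0.4494 -0.1231  0.109 ] [1. 1.]
barF [ 0.5357 -0.1299  0.1047] [0.3 0.3]
strike [ 0.5682 -0.0105  0.1162] [0.9 0.9]
panFL [0.604  0.5186 0.0302] [2.2 2.2]
panFR [0.6212 0.3511 0.0305] [0.8 0.8]
panNR [0.434  0.3338 0.025 ] [0.7 0.7]
panNL [0.4161 0.5025 0.0264] [0.9 0.9]
cukeC [ 0.6669 -0.1372  0.0531] [1.2 1.2]
```

```bash
cat >> h.py <<'E'
from scipy.spatial.transform import Rotation as Ro
def plan(x,y,z,ang):
    """shift in tool axes to reach TCP x,y,z with tool-x world heading ang (deg)"""
    s=sense();R=Ro.from_quat(s['orientation']).as_matrix();d=R.T@(np.array([x,y,z])-s['ee_pos'])
    cur=np.degrees(np.arctan2(R[1,0],R[0,0]))
    yw=-(((ang-cur)+180)%360-180)
    print('t',round(s['t'],2),'pos',np.array(s['ee_pos']),'ang %.2f tilt z %s'%(cur,R[:,2]),'F',np.array(s['wrist_force']),'w',round(s['gripper_width'],4))
    print('dx %.4f dy %.4f dz %.4f yaw %.2f'%(*d,yw),'dist',round(float(np.linalg.norm(d)),3))
E
python3 - <<'E'
from h import *
plan(.43,-.125,.25,-93)
E
```

```text
t 0.15 pos [ 0.2046 -0.5901  0.1965] ang -70.87 tilt z [-0.0005  0.001  -1.    ] F [-0.8745  0.7284  0.5699] w 0.0916
dx -0.3657 dy -0.3653 dz -0.0532 yaw 22.13 dist 0.52
```

Request:
{"op": "move_arm", "data": {
  "moves": [
    {"dz": -0.04},
    {"dx": -0.025,"dy": -0.025,"dz": -0.053,"yaw": 4},
    {"dx": -0.05,"dy": -0.05,"dz": -0.053,"yaw": 9},
    {"dx": -0.075,"dy": -0.075,"dz": -0.053,"yaw": 14},
    {"dx": -0.1,"dy": -0.1,"dz": -0.053,"yaw": 18}
  ]
}}

```text
$.moves[0]: bad value
```

```bash
python3 - <<'E'
from h import *
plan(.43,-.125,.25,-93)
E
```

```text
t 0.15 pos [ 0.2046 -0.5901  0.1965] ang -70.87 tilt z [-0.0005  0.001  -1.    ] F [-0.8745  0.7284  0.5699] w 0.0916
dx -0.3657 dy -0.3653 dz -0.0532 yaw 22.13 dist 0.52
```

Request:
{"op": "move_arm", "data": {
  "moves": [
    {"dx": 0,"dy": 0,"dz": -0.04,"yaw": 0,"fingers": 1},
    {"dx": -0.025,"dy": -0.025,"dz": -0.053,"yaw": 4,"fingers": 1},
    {"dx": -0.05,"dy": -0.05,"dz": -0.053,"yaw": 9,"fingers": 1},
    {"dx": -0.075,"dy": -0.075,"dz": -0.053,"yaw": 14,"fingers": 1},
    {"dx": -0.1,"dy": -0.1,"dz": -0.053,"yaw": 18,"fingers": 1}
  ]
}}

```text
t: 0.57
ee_pos: [0.2667, -0.4615, 0.2496]
orientation: [0.712, -0.702, -0.0, -0.0]
wrist_force: [1.1, 0.3, 0.4]
gripper_width: 0.0916
```

```bash
python3 - <<'E'
from h import *
plan(.43,-.125,.25,-93)
E
```

```text
t 0.57 pos [ 0.2667 -0.4615  0.2496] ang -89.17 tilt z [-0.0003  0.001  -1.    ] F [1.0798 0.2853 0.4328] w 0.0916
dx -0.3341 dy -0.1682 dz -0.0001 yaw 3.83 dist 0.374
```

Request:
{"op": "move_arm", "data": {
  "moves": [
    {"dx": -0.036,"dy": -0.018,"dz": 0,"yaw": 1,"fingers": 1},
    {"dx": -0.072,"dy": -0.036,"dz": 0,"yaw": 2,"fingers": 1},
    {"dx": -0.108,"dy": -0.054,"dz": 0,"yaw": 3,"fingers": 1},
    {"dx": -0.144,"dy": -0.072,"dz": 0,"yaw": 4,"fingers": 1},
    {"dx": -0.18,"dy": -0.09,"dz": 0,"yaw": 4,"fingers": 1}
  ]
}}

```text
t: 0.98
ee_pos: [0.3543, -0.2783, 0.2497]
orientation: [-0.687, 0.727, 0.0, 0.0]
wrist_force: [0.2, -0.1, -0.3]
gripper_width: 0.0919
```

```bash
python3 - <<'E'
from h import *
plan(.43,-.125,.25,-93)
E
```

```text
t 0.98 pos [ 0.3543 -0.2783  0.2497] ang -93.24 tilt z [-0.0003  0.0008 -1.    ] F [ 0.1994 -0.078  -0.3189] w 0.0919
dx -0.1573 dy -0.0669 dz -0.0002 yaw -0.24 dist 0.171
```

Request:
{"op": "move_arm", "data": {
  "moves": [
    {"dx": -0.038,"dy": -0.016,"dz": 0,"yaw": 0,"fingers": 1},
    {"dx": -0.076,"dy": -0.032,"dz": 0,"yaw": 0,"fingers": 1},
    {"dx": -0.114,"dy": -0.048,"dz": 0,"yaw": 0,"fingers": 1},
    {"dx": -0.157,"dy": -0.067,"dz": 0,"yaw": 0,"fingers": 1},
    {"dx": -0.157,"dy": -0.067,"dz": 0,"yaw": 0,"fingers": 1}
  ]
}}

```text
t: 1.4
ee_pos: [0.4327, -0.118, 0.2501]
orientation: [-0.69, 0.724, 0.001, 0.002]
wrist_force: [0.7, -0.9, 0.9]
gripper_width: 0.0921
```

```bash
python3 - <<'E'
from h import *
plan(.43,-.125,.25,-93); d=grab('wrist','w1')
E
```

```text
t 1.4 pos [ 0.4327 -0.118   0.2501] ang -92.74 tilt z [ 0.0016  0.0034 -1.    ] F [ 0.6505 -0.9363  0.876 ] w 0.0921
dx 0.0071 dy 0.0024 dz 0.0001 yaw 0.26 dist 0.008
```

View pics/w1.png

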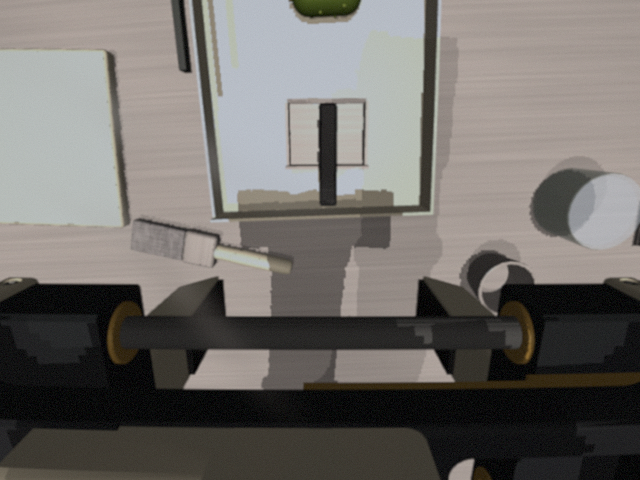

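The wrist view shows the bar at columns 319–336, rows 103–205, the pocket at (288–366, 98–166), and the bin's near wall at row ≈215. I'll take a second wrist view further forward.

Request:
{"op": "move_arm", "data": {
  "moves": [
    {"dx": 0.007,"dy": -0.03,"dz": 0,"yaw": 0,"fingers": 1},
    {"dx": 0.007,"dy": -0.06,"dz": 0,"yaw": 0,"fingers": 1},
    {"dx": 0.007,"dy": -0.08,"dz": 0,"yaw": 0,"fingers": 1},
    {"dx": 0.007,"dy": -0.085,"dz": 0,"yaw": 0,"fingers": 1},
    {"dx": 0.007,"dy": -0.085,"dz": 0,"yaw": 0,"fingers": 1}
  ]
}}

```text
t: 1.87
ee_pos: [0.5169, -0.1321, 0.2491]
orientation: [-0.69, 0.724, 0.001, 0.001]
wrist_force: [0.0, 0.6, -0.1]
gripper_width: 0.0917
```

```bash
python3 - <<'E'
from h import *
plan(.51,-.128,.25,-93); d=grab('wrist','w2')
E
```

```text
t 1.87 pos [ 0.5169 -0.1321  0.2491] ang -92.81 tilt z [-0.0006  0.0027 -1.    ] F [ 0.0329  0.6134 -0.121 ] w 0.0917
dx -0.0037 dy 0.0071 dz -0.0008 yaw 0.19 dist 0.008
```

View pics/w2.png

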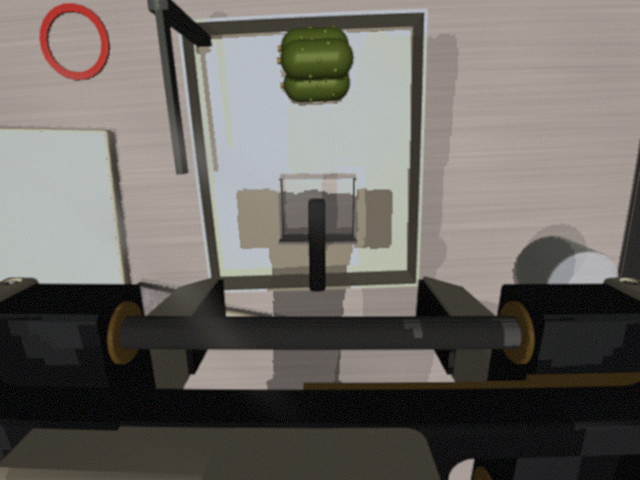

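This view shows the whole bin: bar at (317, 199–290), pocket (279–356, 175–241), cucumbers at (315, 28–102), and the strike bar's free end at (181,172).

```bash
python3 - <<'E'
from h import *
def c(f,y0,y1,x0,x1,k,o):
    a=cv2.imread(f'pics/{f}.png')[y0:y1,x0:x1]; a=cv2.convertScaleAbs(a,alpha=1.3,beta=15);cv2.imwrite(f'pics/{o}.png',cv2.resize(a,None,fx=k,fy=k,interpolation=cv2.INTER_CUBIC))
c('w1',85,225,190,450,3,'w1c'); c('w2',165,300,190,450,3,'w2c'); c('w2',0,190,145,435,2.7,'w2d')
E
```

```text
(no output)
```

View pics/w1c.png

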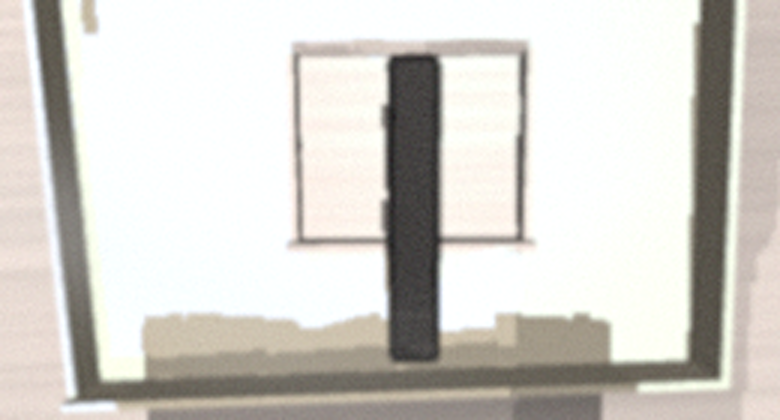

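View pics/w2c.png

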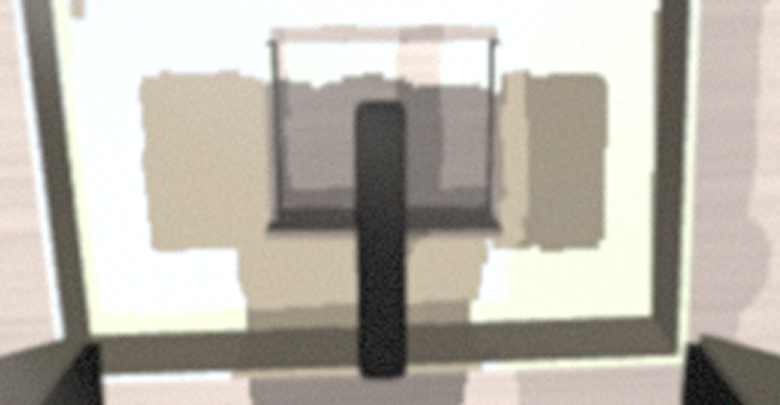

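View pics/w2d.png

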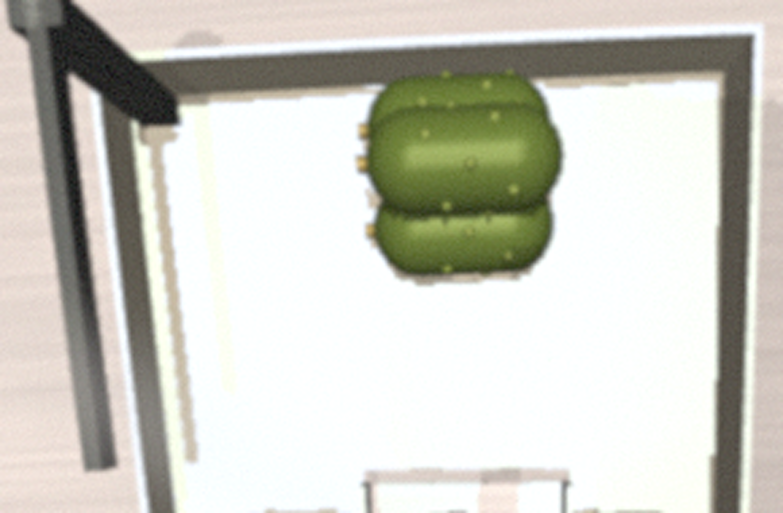

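```bash
cat > m2.py <<'E'
from h import *
A=load('w1');B=load('w2');T=load('top0');S=load('scene0')
a=lambda u,v:(A,190+u/3,85+v/3); b=lambda u,v:(B,190+u/3,165+v/3); c=lambda u,v:(B,145+u/2.7,v/2.7)
t=lambda u,v:(T,350+u/3.1,195+v/3.1)
s=lambda u,v:(S,100+u/3.2,210+v/3.2)
def ang(p,q): return np.degrees(np.arctan2(*(q-p)[1::-1]))
p,e=tri(a(414,359),b(382,377),t(332,503),s(178,106));print('barN tri',p,e)
p,e=tri(a(414,56),t(328,336),s(254,200));print('barF tri',p,e)
n=onz(*a(414,359),.113);f=onz(*a(414,57),.113);print('bar A',n,f,ang(n,f))
n=onz(*b(382,377),.113);f=onz(*b(381,115),.113);print('bar B',n,f,ang(n,f))
for nm,g,z in(('back out A',[a(291,243),a(532,243)],.044),('back B',[b(268,231),b(500,231)],.044),('lip A',[a(293,44),a(528,43)],.004),('lip B',[b(271,29),b(497,28)],.004),
 ('farfloor',[c(180,100),c(722,73)],.004),('farrim',[c(130,57),c(758,27)],.05),('nearfloorB',[b(95,336),b(655,318)],.004),('nearrim A out',[a(60,404),a(730,385)],.05)):
    p,q=[onz(*x,z) for x in g];print(nm,p[:2],q[:2],'mid',(p+q)[:2]/2,'len',np.linalg.norm(p-q),'ang',ang(q,p)-90)
print('lowwall floor', onz(*c(180,100),.004))
print('strike tri',tri(c(100,468),t(108,281),s(434,104)))
for z in(.108,.122): print('strike',onz(*c(100,468),z))
for k,u,z in(('A',(457,75),.022),('C',(460,155),.054),('B',(463,272),.022)): print(k,onz(*c(*u),z))
print('C ends',onz(*c(368,160),.053),onz(*c(562,150),.053)); print('B ends',onz(*c(376,233),.022),onz(*c(552,225),.022));print('A ends',onz(*c(368,112),.022),onz(*c(549,108),.022))
E
python3 m2.py
```

```text
barN tri [ 0.4478 -0.1245  0.1085] [np.float64(1.6440144139670352), np.float64(2.202047447551703), np.float64(0.9645019186867174), np.float64(2.895743683325961)]
barF tri [ 0.5356 -0.1298  0.1045] [np.float64(0.2276940017209489), np.float64(0.343891799669734), np.float64(0.2746423091249314)]
bar A [ 0.4477 -0.1258  0.113 ] [ 0.5343 -0.1295  0.113 ] -2.413308617476541
bar B [ 0.4479 -0.1259  0.113 ] [ 0.5335 -0.13    0.113 ] -2.713123361138964
back out A [ 0.4799 -0.0842] [ 0.4758 -0.1706] mid [ 0.4779 -0.1274] len 0.08645419155153727 ang -2.6890295934622372
back B [ 0.4796 -0.0836] [ 0.4754 -0.1713] mid [ 0.4775 -0.1274] len 0.08779297547100305 ang -2.744090826690922
lip A [ 0.5515 -0.0863] [ 0.5476 -0.1751] mid [ 0.5495 -0.1307] len 0.08888221069002492 ang -2.47781338609623
lip B [ 0.5515 -0.0859] [ 0.5476 -0.1755] mid [ 0.5496 -0.1307] len 0.08963411227273366 ang -2.5249086067057647
farfloor [ 0.7043 -0.0221] [ 0.7033 -0.241 ] mid [ 0.7038 -0.1316] len 0.21888937582365622 ang -0.2653453624762676
farrim [ 0.7072 -0.0179] [ 0.7056 -0.2426] mid [ 0.7064 -0.1302] len 0.2247514290559652 ang -0.4171869583836241
nearfloorB [ 0.4253 -0.    ] [ 0.4221 -0.2402] mid [ 0.4237 -0.1201] len 0.2402351085297308 ang -0.7613044530547768
nearrim A out [0.4263 0.0046] [ 0.4219 -0.2417] mid [ 0.4241 -0.1186] len 0.24626215453008057 ang -1.0230108264099727
lowwall floor [ 0.7043 -0.0221  0.004 ]
strike tri (array([ 0.5675, -0.0108,  0.1149]), [np.float64(1.0989392275254741), np.float64(0.6670569233377246), np.float64(1.4744955256800847)])
strike [ 0.5662 -0.0089  0.108 ]
strike [ 0.5672 -0.0143  0.122 ]
A [ 0.7024 -0.1347  0.022 ]
C [ 0.6672 -0.1345  0.054 ]
B [ 0.6304 -0.1333  0.022 ]
C ends [ 0.6675 -0.1011  0.053 ] [ 0.6674 -0.1715  0.053 ]
B ends [ 0.6469 -0.0994  0.022 ] [ 0.6464 -0.1696  0.022 ]
A ends [ 0.6911 -0.0995  0.022 ] [ 0.689  -0.1697  0.022 ]
```

Points check out: bar top ≈0.105–0.113 m high, with the bar at 104 ± 9 mm expected; the pan triangulated near 0.03; bin length 280 mm and the cucumbers about 70 mm long. Grip point ≈ (0.5115, −0.129, 0.104), yaw −2.6°. Far wall inner x ≈ 0.704, bin yaw ≈ −0.7°, cucumbers at y ≈ −0.135.

```bash
python3 - <<'E'
from h import *
plan(.512,-.129,.085,-92.6)
E
```

```text
t 1.92 pos [ 0.5159 -0.132   0.2493] ang -92.82 tilt z [-0.0009  0.0026 -1.    ] F [-0.2707 -0.3009  0.4383] w 0.0916
dx -0.0023 dy 0.0039 dz 0.1643 yaw -0.22 dist 0.164
```

Request:
{"op": "move_arm", "data": {
  "moves": [
    {"dx": -0.003,"dy": 0.004,"dz": 0.035,"yaw": 0,"fingers": 1},
    {"dx": -0.003,"dy": 0.004,"dz": 0.07,"yaw": 0,"fingers": 1},
    {"dx": -0.003,"dy": 0.004,"dz": 0.1,"yaw": 0,"fingers": 1},
    {"dx": -0.003,"dy": 0.004,"dz": 0.12,"yaw": 0,"fingers": 1},
    {"dx": -0.003,"dy": 0.004,"dz": 0.12,"yaw": 0,"fingers": 1}
  ]
}}

```text
t: 2.33
ee_pos: [0.5074, -0.1287, 0.1257]
orientation: [-0.689, 0.724, 0.004, -0.002]
wrist_force: [-1.3, -0.5, -0.6]
gripper_width: 0.0916
```

```bash
python3 - <<'E'
from h import *
plan(.512,-.129,.085,-92.6); grab('wrist','w3')
E
```

```text
t 2.33 pos [ 0.5074 -0.1287  0.1257] ang -92.86 tilt z [-0.0084  0.0034 -1.    ] F [-1.2913 -0.5423 -0.6449] w 0.0916
dx 0.0002 dy -0.0049 dz 0.0407 yaw -0.26 dist 0.041
```

View pics/w3.png

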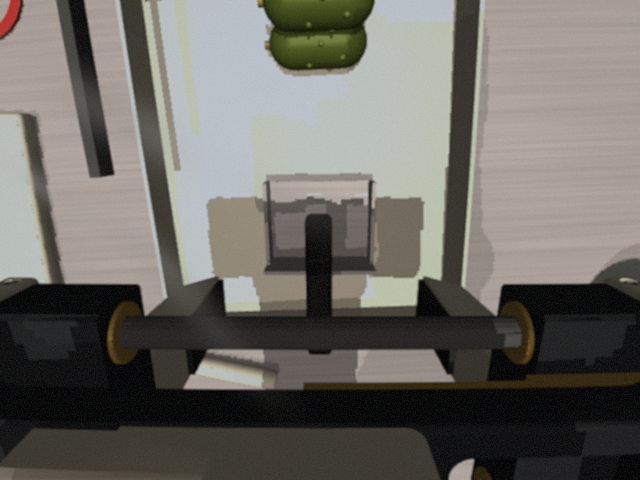

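The bar (column 319) is centred between the fingers (inner edges ≈ 195–445). Descending.

Request:
{"op": "move_arm", "data": {
  "moves": [
    {"dx": 0,"dy": -0.004,"dz": 0.02,"yaw": 0,"fingers": 1},
    {"dx": 0,"dy": -0.005,"dz": 0.035,"yaw": 0,"fingers": 1},
    {"dx": 0,"dy": -0.005,"dz": 0.041,"yaw": 0,"fingers": 1},
    {"dx": 0,"dy": -0.005,"dz": 0.041,"yaw": 0,"fingers": 1},
    {"dx": 0,"dy": -0.005,"dz": 0.041,"yaw": 0,"fingers": 1}
  ]
}}

```text
t: 2.8
ee_pos: [0.5143, -0.1292, 0.0884]
orientation: [-0.689, 0.725, 0.002, -0.001]
wrist_force: [-0.0, 0.4, 0.3]
gripper_width: 0.0919
```

```bash
python3 - <<'E'
from h import *
plan(.512,-.129,.085,-92.6)
E
```

```text
t 2.8 pos [ 0.5143 -0.1292  0.0884] ang -92.86 tilt z [-0.0041  0.0026 -1.    ] F [-0.0023  0.3838  0.2588] w 0.0919
dx -0.0001 dy 0.0023 dz 0.0034 yaw -0.26 dist 0.004
```

Request:
{"op": "move_arm", "data": {
  "moves": [
    {"dx": 0,"dy": 0.002,"dz": 0.003,"yaw": 0,"fingers": 1},
    {"dx": 0,"dy": 0.002,"dz": 0.003,"yaw": 0,"fingers": 0.5},
    {"dx": 0,"dy": 0.002,"dz": 0.003,"yaw": 0,"fingers": 0.1},
    {"dx": 0,"dy": 0.002,"dz": 0.003,"yaw": 0,"fingers": 0},
    {"dx": 0,"dy": 0.002,"dz": 0.003,"yaw": 0,"fingers": 0}
  ]
}}

```text
t: 3.22
ee_pos: [0.5125, -0.1291, 0.0858]
orientation: [-0.689, 0.725, 0.002, -0.0]
wrist_force: [-0.4, -0.2, -0.3]
gripper_width: 0.0698
```

Request:
{"op": "move_arm", "data": {
  "moves": [
    {"dx": 0,"dy": 0,"dz": 0,"yaw": 0,"fingers": 0},
    {"dx": 0,"dy": 0,"dz": 0,"yaw": 0,"fingers": 0},
    {"dx": 0,"dy": 0,"dz": 0,"yaw": 0,"fingers": 0}
  ]
}}

```text
t: 3.47
ee_pos: [0.5125, -0.1291, 0.0858]
orientation: [-0.689, 0.725, 0.002, -0.0]
wrist_force: [0.8, 0.2, 0.2]
gripper_width: 0.0495
```

```bash
python3 - <<'E'
from h import *
plan(.52,-.1345,.086,-90.7);grab('wrist','w4')
E
```

```text
t 3.47 pos [ 0.5125 -0.1291  0.0858] ang -92.86 tilt z [-0.0037  0.0025 -1.    ] F [0.8382 0.2304 0.1574] w 0.0495
dx 0.0050 dy -0.0077 dz -0.0003 yaw -2.16 dist 0.009
```

View pics/w4.png

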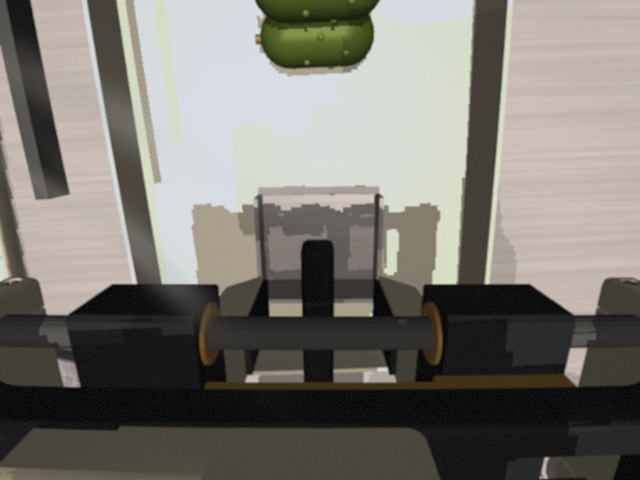

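Fingers are still closing (49 mm); 80 mm/s takes about 5 more rows.

Request:
{"op": "move_arm", "data": {
  "moves": [
    {"dx": 0,"dy": 0,"dz": 0,"yaw": 0,"fingers": 0},
    {"dx": 0,"dy": 0,"dz": 0,"yaw": 0,"fingers": 0},
    {"dx": 0,"dy": 0,"dz": 0,"yaw": 0,"fingers": 0},
    {"dx": 0,"dy": 0,"dz": 0,"yaw": 0,"fingers": 0},
    {"dx": 0,"dy": 0,"dz": 0,"yaw": 0,"fingers": 0}
  ]
}}

```text
t: 3.93
ee_pos: [0.5125, -0.1291, 0.0858]
orientation: [-0.689, 0.725, 0.002, -0.0]
wrist_force: [0.2, -0.1, 0.2]
gripper_width: 0.0122
```

Request:
{"op": "move_arm", "data": {
  "moves": [
    {"dx": 0,"dy": 0,"dz": 0,"yaw": 0,"fingers": 0},
    {"dx": 0,"dy": 0,"dz": 0,"yaw": 0,"fingers": 0},
    {"dx": 0,"dy": 0,"dz": 0,"yaw": 0,"fingers": 0}
  ]
}}

```text
t: 4.18
ee_pos: [0.5125, -0.1291, 0.0858]
orientation: [-0.689, 0.725, 0.002, -0.0]
wrist_force: [-0.1, 0.1, -0.2]
gripper_width: 0.0009
```

```bash
python3 - <<'E'
from h import *
plan(.52,-.1345,.086,-90.7);grab('wrist','w5')
E
```

```text
t 4.18 pos [ 0.5125 -0.1291  0.0858] ang -92.86 tilt z [-0.0037  0.0024 -1.    ] F [-0.1414  0.1164 -0.1998] w 0.0009
dx 0.0050 dy -0.0077 dz -0.0003 yaw -2.16 dist 0.009
```

View pics/w5.png

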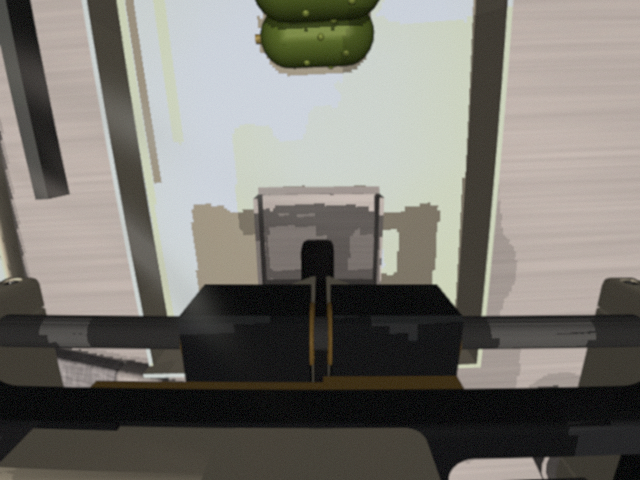

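The fingers shut to 0.9 mm, so the bar isn't between the pads. I'll look from the side before doing anything else.

```bash
python3 - <<'E'
from h import *
d=grab('scene','s5'); t=grab('top','t5')
w=load('w5')
p=np.array([.5125,-.1291,.0858])
for n,x in(('s',d),('t',t),('w',w)): print(n,proj(x,p),proj(x,p+[0,0,.0188]),proj(x,[.5115,-.129,.104]),proj(x,[.534,-.13,.113]))
a=d['image'][190:340,90:290,::-1]; b=t['image'][270:400,380:530,::-1]
cv2.imwrite('pics/s5c.png',cv2.convertScaleAbs(cv2.resize(a,None,fx=4,fy=4,interpolation=cv2.INTER_CUBIC),alpha=1.6))
cv2.imwrite('pics/t5c.png',cv2.convertScaleAbs(cv2.resize(b,None,fx=4,fy=4,interpolation=cv2.INTER_CUBIC),alpha=1.6))
E
```

```text
s [174.2312 269.7588] [172.3127 265.0469] [172.1051 264.86  ] [177.8216 269.8909]
t [452.8394 317.2794] [456.2923 317.3923] [456.1681 318.0006] [457.3729 304.2178]
w [319.3648 274.0968] [319.1874 287.5354] [319.0964 288.8955] [318.6934 251.9689]
```

View pics/s5c.png

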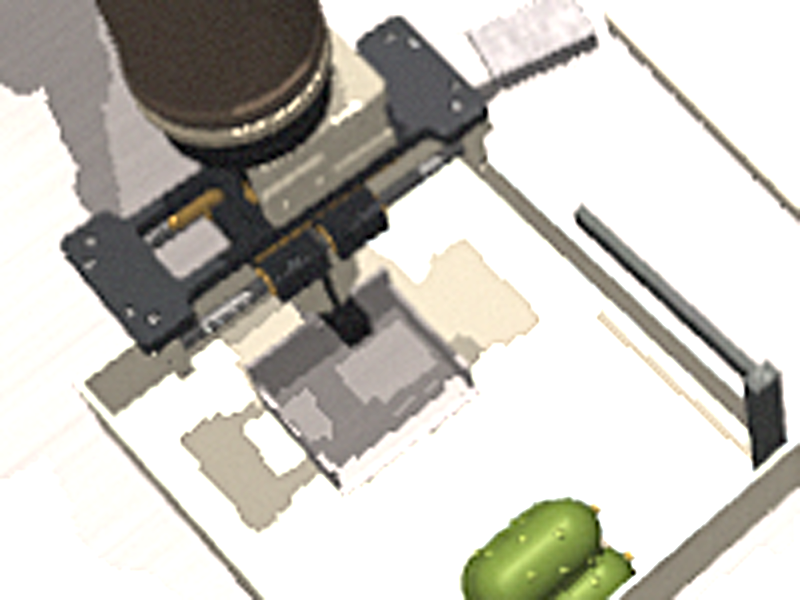

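View pics/t5c.png

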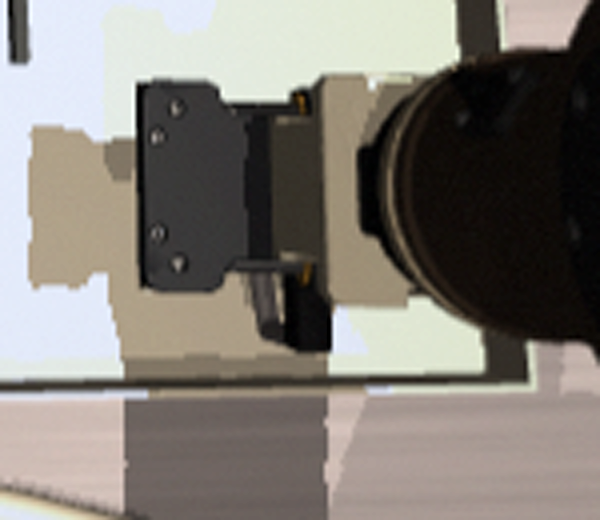

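```bash
python3 - <<'E'
from h import *
a=cv2.imread('pics/w5.png')[180:400,220:420];b=cv2.imread('pics/w4.png')[180:400,220:420]
cv2.imwrite('pics/w5c.png',cv2.convertScaleAbs(cv2.resize(np.hstack([b,a]),None,fx=2,fy=2,interpolation=cv2.INTER_CUBIC),alpha=3,beta=10))
E
```

```text
(no output)
```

View pics/w5c.png

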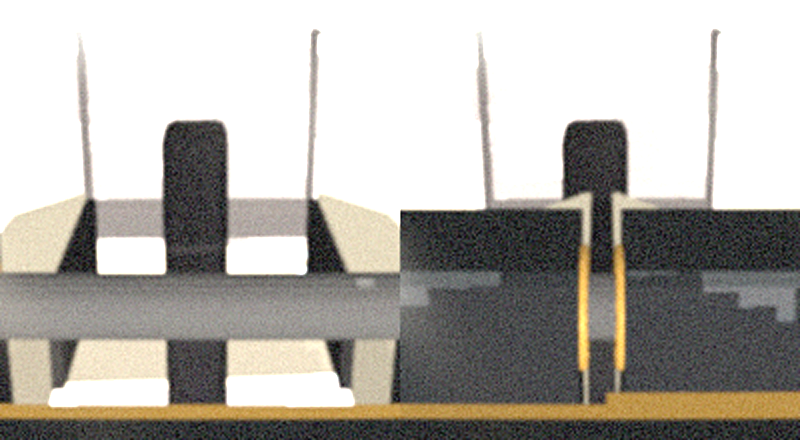

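```bash
python3 - <<'E'
from h import *
a=cv2.imread('pics/s5.png')[235:300,135:215]
cv2.imwrite('pics/s5d.png',cv2.convertScaleAbs(cv2.resize(a,None,fx=9,fy=9,interpolation=cv2.INTER_CUBIC),alpha=1.9,beta=10))
s=load('s5')
for z in (.0858,.095,.1,.113,.13):
  print(z,[((proj(s,[.5125+dx,-.1291,z])-[135,235])*9).round() for dx in(-.0095,0,.0095)])
print('bar end',[((proj(s,[.534,-.13+dy,z])-[135,235])*9).round() for dy in(-.008,.008) for z in(.095,.113)])
E
```

```text
0.0858 [array([327., 287.]), array([353., 313.]), array([379., 339.])]
0.095 [array([318., 266.]), array([345., 292.]), array([371., 319.])]
0.1 [array([314., 255.]), array([340., 281.]), array([367., 307.])]
0.113 [array([301., 225.]), array([328., 251.]), array([355., 278.])]
0.13 [array([285., 185.]), array([312., 211.]), array([339., 238.])]
bar end [array([373., 377.]), array([356., 337.]), array([430., 332.]), array([414., 291.])]
```

View pics/s5d.png

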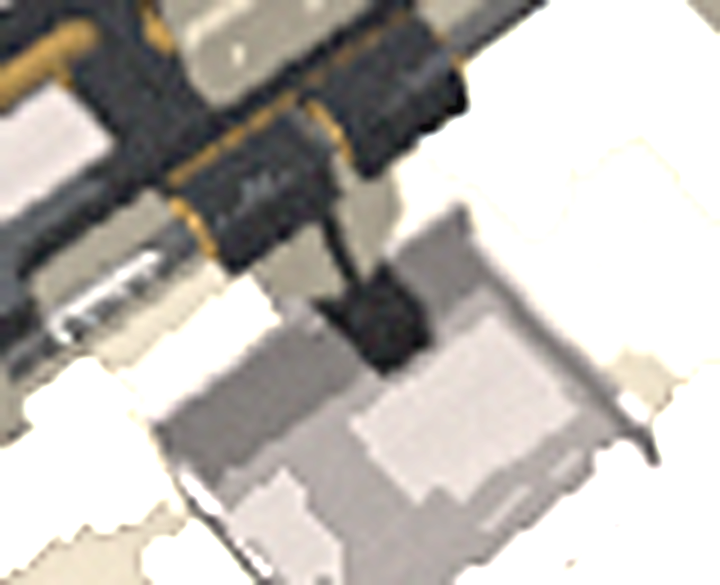

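The geometry says the pads should be around the bar, but width and image say they're shut. The quickest test is a small lift, to see whether the scoop comes along.

Request:
{"op": "move_arm", "data": {
  "moves": [
    {"dx": 0,"dy": 0,"dz": -0.005,"yaw": 0,"fingers": 0},
    {"dx": 0,"dy": 0,"dz": -0.012,"yaw": 0,"fingers": 0},
    {"dx": 0,"dy": 0,"dz": -0.02,"yaw": 0,"fingers": 0},
    {"dx": 0,"dy": 0,"dz": -0.02,"yaw": 0,"fingers": 0}
  ]
}}

```text
t: 4.67
ee_pos: [0.5139, -0.1293, 0.1078]
orientation: [-0.689, 0.725, 0.001, 0.0]
wrist_force: [0.4, -0.1, 0.5]
gripper_width: 0.0009
```

```bash
python3 - <<'E'
from h import *
plan(.512,-.129,.1,-92.6);grab('wrist','w6');grab('scene','s6')
a=cv2.imread('pics/s6.png')[235:300,135:215]
b=cv2.imread('pics/w6.png')[180:310,230:410]
cv2.imwrite('pics/s6d.png',cv2.convertScaleAbs(np.hstack([cv2.resize(a,(480,390),interpolation=cv2.INTER_CUBIC),cv2.resize(b,(320,390),interpolation=cv2.INTER_CUBIC)]),alpha=1.9,beta=10))
E
```

```text
t 4.67 pos [ 0.5139 -0.1293  0.1078] ang -92.86 tilt z [-0.0008  0.002  -1.    ] F [ 0.4446 -0.0731  0.4832] w 0.0009
dx -0.0002 dy 0.0019 dz 0.0078 yaw -0.26 dist 0.008
```

View pics/s6d.png

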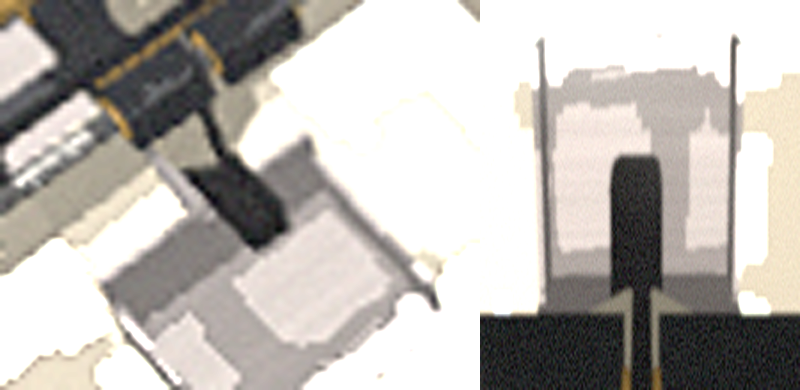

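The scoop stayed put, so the fingers were above the bar although the TCP reads 0.086. I'll lift clear, open part way, and triangulate the real fingertips.

Request:
{"op": "move_arm", "data": {
  "moves": [
    {"dx": 0,"dy": 0,"dz": -0.03,"yaw": 0,"fingers": 0.5},
    {"dx": 0,"dy": 0,"dz": -0.06,"yaw": 0,"fingers": 0.5},
    {"dx": 0,"dy": 0,"dz": -0.06,"yaw": 0,"fingers": 0.5},
    {"dx": 0,"dy": 0,"dz": -0.06,"yaw": 0,"fingers": 0.5},
    {"dx": 0,"dy": 0,"dz": -0.06,"yaw": 0,"fingers": 0.5}
  ]
}}

```text
t: 5.18
ee_pos: [0.5129, -0.1294, 0.1661]
orientation: [-0.689, 0.725, 0.002, -0.0]
wrist_force: [-0.2, 0.4, -0.7]
gripper_width: 0.0291
```

```bash
python3 - <<'E'
from h import *
plan(.512,-.129,.17,-92.6);w=grab('wrist','w7');d=grab('scene','s7')
s=sense();R=Ro.from_quat(s['orientation']).as_matrix();p=np.array(s['ee_pos']);h=s['gripper_width']/2
k=8;o=np.array([125,215])
a=cv2.convertScaleAbs(cv2.resize(cv2.imread('pics/s7.png')[215:285,125:220],None,fx=k,fy=k,interpolation=cv2.INTER_CUBIC),alpha=1.5)
for sx in(-1,1):
  for sy in(-1,1):
    q=p+R@[sx*h,sy*.0095,0]; u=((proj(d,q)-o)*k); print('scene',u.round(),'wrist',proj(w,q)); cv2.circle(a,(int(u[0]),int(u[1])),5,(0,0,255),1)
cv2.imwrite('pics/s7d.png',a)
b=cv2.imread('pics/w7.png')[230:400,130:510];cv2.imwrite('pics/w7d.png',cv2.convertScaleAbs(cv2.resize(b,None,fx=2,fy=2,interpolation=cv2.INTER_CUBIC),alpha=2))
E
```

```text
t 5.18 pos [ 0.5129 -0.1294  0.1661] ang -92.87 tilt z [-0.0026  0.0021 -1.    ] F [-0.226   0.443  -0.7188] w 0.0291
dx -0.0004 dy 0.0009 dz -0.0039 yaw -0.27 dist 0.004
scene [412. 251.] wrist [285.3925 258.3111]
scene [366. 201.] wrist [286.2746 290.2402]
scene [283. 343.] wrist [353.0523 258.3204]
scene [237. 291.] wrist [352.2078 290.2467]
```

View pics/s7d.png

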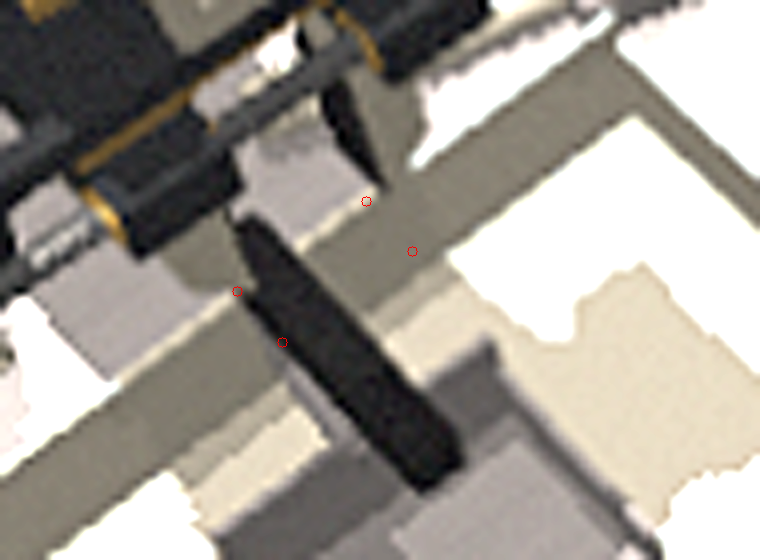

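View pics/w7d.png

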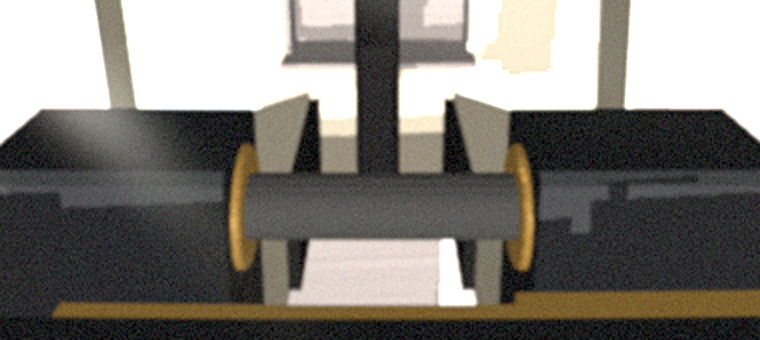

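```bash
python3 - <<'E'
from h import *
w=load('w7');d=load('s7')
for u in (284,287,289): print(tri((w,u,278),(d,125+381/8,215+188/8)))
print(tri((w,353,278),(d,125+238/8,215+272/8)),tri((w,352,278),(d,125+250/8,215+285/8)))
E
```

```text
(array([ 0.5232, -0.1133,  0.1959]), [np.float64(0.18803925431724727), np.float64(0.18803925431734952)])
(array([ 0.5243, -0.1144,  0.198 ]), [np.float64(0.8317688441439084), np.float64(0.8317688441439572)])
(array([ 0.5251, -0.1151,  0.1995]), [np.float64(1.2510272859041165), np.float64(1.2510272859041587)])
(array([ 0.5174, -0.148 ,  0.1913]), [np.float64(2.780282215288621), np.float64(2.7802822152885764)]) (array([ 0.5152, -0.1472,  0.1826]), [np.float64(1.3067209863931364), np.float64(1.3067209863931697)])
```

Triangulated fingertips: z ≈ 0.196 while the TCP reads 0.166. The tips therefore stand about 29 mm higher than reported, which matches shutting just above the bar. I'll apply that offset: a reported z of 0.056 puts the tips at about 0.085.

Request:
{"op": "move_arm", "data": {
  "moves": [
    {"dx": 0,"dy": 0,"dz": 0.03,"yaw": 0,"fingers": 0.5},
    {"dx": 0,"dy": 0,"dz": 0.05,"yaw": 0,"fingers": 0.5},
    {"dx": 0,"dy": 0,"dz": 0.065,"yaw": 0,"fingers": 0.5},
    {"dx": 0,"dy": 0,"dz": 0.08,"yaw": 0,"fingers": 0.5},
    {"dx": 0,"dy": 0,"dz": 0.09,"yaw": 0,"fingers": 0.5}
  ]
}}

```text
t: 5.7
ee_pos: [0.5104, -0.1288, 0.0729]
orientation: [-0.689, 0.725, 0.004, -0.002]
wrist_force: [0.1, 0.3, -0.1]
gripper_width: 0.0457
```

```bash
python3 - <<'E'
from h import *
plan(.513,-.129,.056,-92.6);w=grab('wrist','w8')
b=cv2.imread('pics/w8.png')[170:400,130:510];cv2.imwrite('pics/w8d.png',cv2.convertScaleAbs(cv2.resize(b,None,fx=2,fy=2,interpolation=cv2.INTER_CUBIC),alpha=2))
E
```

```text
t 5.7 pos [ 0.5104 -0.1288  0.0729] ang -92.86 tilt z [-0.0077  0.0032 -1.    ] F [ 0.0861  0.326  -0.0587] w 0.0457
dx 0.0001 dy -0.0027 dz 0.0169 yaw -0.26 dist 0.017
```

View pics/w8d.png

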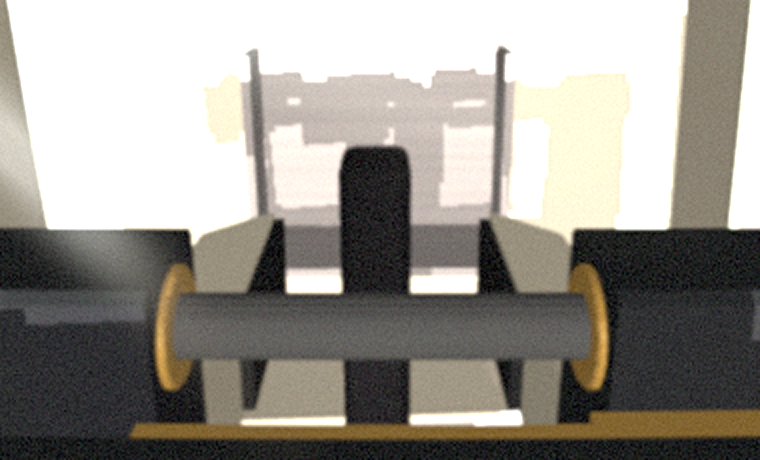

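The bar is centred between the tips (285–480 vs bar 340–408). Going down the last 16 mm and closing.

Request:
{"op": "move_arm", "data": {
  "moves": [
    {"dx": 0,"dy": -0.002,"dz": 0.01,"yaw": 0,"fingers": 0.5},
    {"dx": 0,"dy": -0.002,"dz": 0.016,"yaw": 0,"fingers": 0.4},
    {"dx": 0,"dy": -0.002,"dz": 0.016,"yaw": 0,"fingers": 0.4},
    {"dx": 0,"dy": -0.002,"dz": 0.016,"yaw": 0,"fingers": 0},
    {"dx": 0,"dy": -0.002,"dz": 0.016,"yaw": 0,"fingers": 0}
  ]
}}

```text
t: 6.17
ee_pos: [0.512, -0.1288, 0.0562]
orientation: [-0.689, 0.725, 0.004, -0.002]
wrist_force: [-0.2, -0.1, 0.6]
gripper_width: 0.0274
```

Request:
{"op": "move_arm", "data": {
  "moves": [
    {"dx": 0,"dy": 0,"dz": 0,"yaw": 0,"fingers": 0},
    {"dx": 0,"dy": 0,"dz": 0,"yaw": 0,"fingers": 0},
    {"dx": 0,"dy": 0,"dz": 0,"yaw": 0,"fingers": 0},
    {"dx": 0,"dy": 0,"dz": 0,"yaw": 0,"fingers": 0}
  ]
}}

```text
t: 6.5
ee_pos: [0.5126, -0.1289, 0.0569]
orientation: [-0.689, 0.725, 0.004, -0.001]
wrist_force: [0.3, 0.6, 4.6]
gripper_width: 0.0157
```

```bash
python3 - <<'E'
from h import *
plan(.52,-.1345,.057,-90.7)
E
```

```text
t 6.5 pos [ 0.5126 -0.1289  0.0569] ang -92.86 tilt z [-0.0071  0.0032 -1.    ] F [0.2563 0.6233 4.6109] w 0.0157
dx 0.0053 dy -0.0076 dz -0.0002 yaw -2.16 dist 0.009
```

Gripped: width 15.7 mm. Now squaring the scoop to the bin (yaw −2°, y → −0.135) while sliding towards the cucumbers, with a picture before contact.

Request:
{"op": "move_arm", "data": {
  "moves": [
    {"dx": 0.003,"dy": -0.012,"dz": 0,"yaw": -1,"fingers": 0},
    {"dx": 0.005,"dy": -0.024,"dz": 0,"yaw": -2,"fingers": 0},
    {"dx": 0.004,"dy": -0.036,"dz": 0,"yaw": -2,"fingers": 0},
    {"dx": 0.004,"dy": -0.045,"dz": 0,"yaw": -2,"fingers": 0},
    {"dx": 0.004,"dy": -0.045,"dz": 0,"yaw": -2,"fingers": 0}
  ]
}}

```text
t: 6.92
ee_pos: [0.5594, -0.135, 0.0569]
orientation: [-0.702, 0.712, 0.003, -0.001]
wrist_force: [4.0, -0.8, 9.4]
gripper_width: 0.0158
```

```bash
python3 - <<'E'
from h import *
plan(.665,-.1345,.056,-90.7); grab('wrist','w9');grab('top','t9')
a=cv2.imread('pics/t9.png')[195:385,350:530]; cv2.imwrite('pics/t9c.png',cv2.convertScaleAbs(cv2.resize(a,None,fx=3.1,fy=3.1,interpolation=cv2.INTER_CUBIC),alpha=1.3))
E
```

```text
t 6.92 pos [ 0.5594 -0.135   0.0569] ang -90.85 tilt z [-0.0051  0.0032 -1.    ] F [ 4.0058 -0.8265  9.3797] w 0.0158
dx -0.0020 dy -0.1056 dz 0.0003 yaw -0.15 dist 0.106
```

View pics/w9.png

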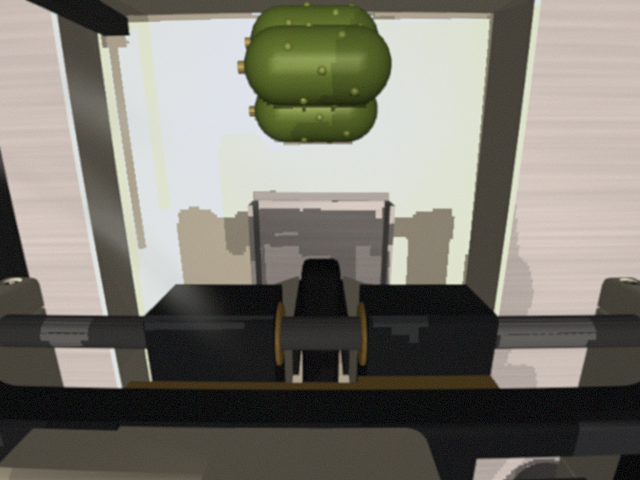

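```bash
python3 - <<'E'
from h import *
w=load('w9')
f=lambda u,v,z:onz(w,u,v,z)
print('lip',f(253,194,.006),f(389,194,.006));print('sidewalls',f(254,201,.028),f(390,202,.028))
print('B',f(255,112,.022),f(378,110,.022),'near',f(316,142,.012));print('A',f(249,30,.022),f(379,27,.022));print('C',f(245,65,.053),f(391,63,.053))
print('farwall floor',f(130,20,.004),f(490,16,.004), 'low',f(150,248,.004))
E
```

```text
lip [ 0.5971 -0.0911  0.006 ] [ 0.5959 -0.1815  0.006 ]
sidewalls [ 0.5961 -0.0957  0.028 ] [ 0.5943 -0.1782  0.028 ]
B [ 0.6477 -0.0984  0.022 ] [ 0.6477 -0.1704  0.022 ] near [ 0.63   -0.1337  0.012 ]
A [ 0.6913 -0.0976  0.022 ] [ 0.6917 -0.1699  0.022 ]
C [ 0.6675 -0.1002  0.053 ] [ 0.6673 -0.1716  0.053 ]
farwall floor [ 0.7038 -0.0225  0.004 ] [ 0.7024 -0.2392  0.004 ] low [ 0.5599 -0.0153  0.004 ]
```

Scoop mid y ≈ −0.1365 and cucumbers at −0.134, a 2 mm correction and well within ±6. Yaw is square, and the lip is 107 mm from the far wall. Pushing in slowly.

Request:
{"op": "move_arm", "data": {
  "moves": [
    {"dx": -0.002,"dy": -0.012,"dz": 0,"yaw": 0,"fingers": 0},
    {"dx": -0.002,"dy": -0.024,"dz": 0,"yaw": 0,"fingers": 0},
    {"dx": -0.002,"dy": -0.034,"dz": 0,"yaw": 0,"fingers": 0},
    {"dx": -0.002,"dy": -0.042,"dz": 0,"yaw": 0,"fingers": 0},
    {"dx": -0.002,"dy": -0.05,"dz": 0,"yaw": 0,"fingers": 0}
  ]
}}

```text
t: 7.43
ee_pos: [0.6074, -0.1338, 0.0569]
orientation: [-0.702, 0.712, 0.004, -0.002]
wrist_force: [-2.9, -0.5, 2.5]
gripper_width: 0.0164
```

```bash
python3 - <<'E'
from h import *
plan(.665,-.1345,.056,-90.7); grab('wrist','w10')
E
```

```text
t 7.43 pos [ 0.6074 -0.1338  0.0569] ang -90.86 tilt z [-0.0071  0.0029 -1.    ] F [-2.9228 -0.46    2.5456] w 0.0164
dx -0.0002 dy -0.0576 dz 0.0005 yaw -0.16 dist 0.058
```

View pics/w10.png

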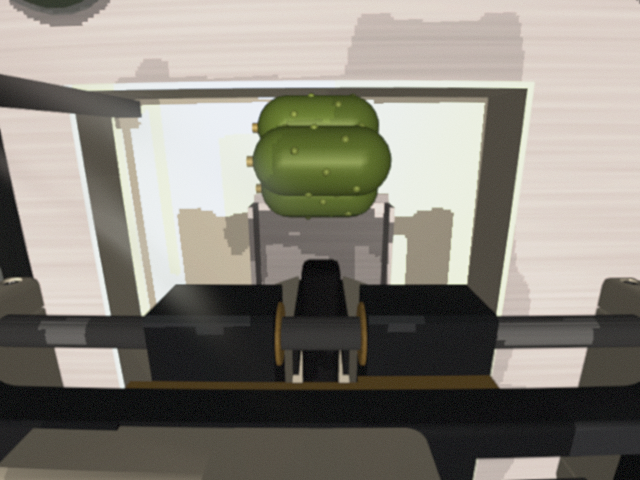

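The scoop is under B's edge, with all three cucumbers between its side walls. Continuing.

Request:
{"op": "move_arm", "data": {
  "moves": [
    {"dx": 0,"dy": -0.007,"dz": 0.0005,"yaw": 0,"fingers": 0},
    {"dx": 0,"dy": -0.014,"dz": 0.001,"yaw": 0,"fingers": 0},
    {"dx": 0,"dy": -0.021,"dz": 0.001,"yaw": 0,"fingers": 0},
    {"dx": 0,"dy": -0.028,"dz": 0.001,"yaw": 0,"fingers": 0},
    {"dx": 0,"dy": -0.035,"dz": 0.001,"yaw": 0,"fingers": 0}
  ]
}}

```text
t: 7.9
ee_pos: [0.645, -0.1343, 0.0585]
orientation: [-0.702, 0.712, 0.002, -0.0]
wrist_force: [-4.2, -0.4, 20.4]
gripper_width: 0.0157
```

```bash
python3 - <<'E'
from h import *
plan(.665,-.1345,.056,-90.7); grab('wrist','w11')
E
```

```text
t 7.9 pos [ 0.645  -0.1343  0.0585] ang -90.86 tilt z [-0.0027  0.0024 -1.    ] F [-4.1557 -0.4002 20.3811] w 0.0157
dx -0.0001 dy -0.0200 dz 0.0024 yaw -0.16 dist 0.02
```

View pics/w11.png

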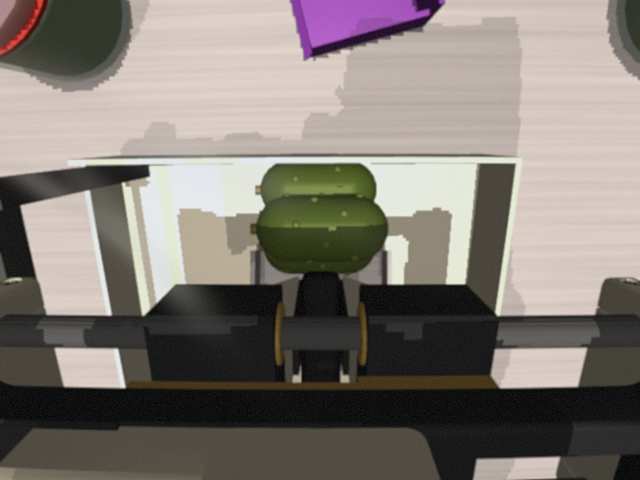

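Request:
{"op": "move_arm", "data": {
  "moves": [
    {"dx": 0,"dy": -0.005,"dz": 0,"yaw": 0,"fingers": 0},
    {"dx": 0,"dy": -0.01,"dz": 0,"yaw": 0,"fingers": 0},
    {"dx": 0,"dy": -0.014,"dz": 0,"yaw": 0,"fingers": 0}
  ]
}}

```text
t: 8.2
ee_pos: [0.6598, -0.1346, 0.0584]
orientation: [-0.702, 0.712, 0.002, -0.0]
wrist_force: [-4.1, 0.6, 6.7]
gripper_width: 0.0157
```

```bash
python3 - <<'E'
from h import *
plan(.665,-.1345,.056,-90.7); grab('wrist','w12')
E
```

```text
t 8.2 pos [ 0.6598 -0.1346  0.0584] ang -90.85 tilt z [-0.0028  0.0023 -1.    ] F [-4.0778  0.6465  6.6538] w 0.0157
dx -0.0002 dy -0.0052 dz 0.0024 yaw -0.15 dist 0.006
```

View pics/w12.png

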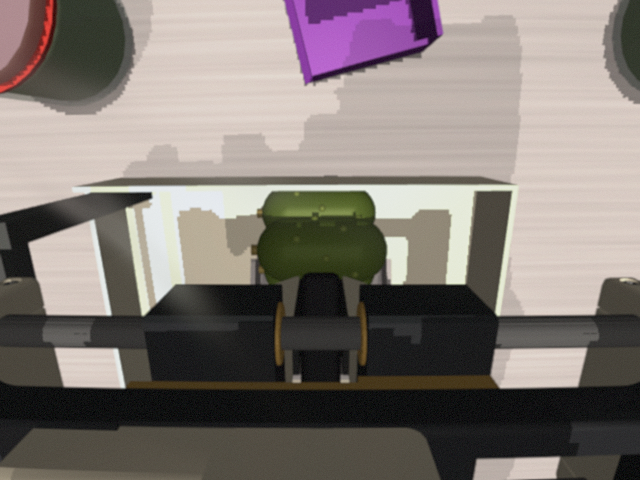

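Contact force is still mild (−4 N). Pushing on in small steps until the lip meets the wall.

Request:
{"op": "move_arm", "data": {
  "moves": [
    {"dx": 0,"dy": -0.003,"dz": 0,"yaw": 0,"fingers": 0},
    {"dx": 0,"dy": -0.005,"dz": 0,"yaw": 0,"fingers": 0},
    {"dx": 0,"dy": -0.006,"dz": 0,"yaw": 0,"fingers": 0}
  ]
}}

```text
t: 8.5
ee_pos: [0.6656, -0.1347, 0.0579]
orientation: [-0.702, 0.712, 0.002, -0.001]
wrist_force: [-3.3, -0.1, 5.5]
gripper_width: 0.0155
```

```bash
python3 - <<'E'
from h import *
plan(.67,-.1345,.0585,-90.7); grab('scene','s12')
a=cv2.imread('pics/s12.png')[230:400,130:330]
cv2.imwrite('pics/s12c.png',cv2.convertScaleAbs(cv2.resize(a,None,fx=4,fy=3.5,interpolation=cv2.INTER_CUBIC),alpha=1.4))
E
```

```text
t 8.5 pos [ 0.6656 -0.1347  0.0579] ang -90.85 tilt z [-0.0045  0.0023 -1.    ] F [-3.2609 -0.1478  5.4721] w 0.0155
dx -0.0002 dy -0.0044 dz -0.0007 yaw -0.15 dist 0.004
```

View pics/s12c.png

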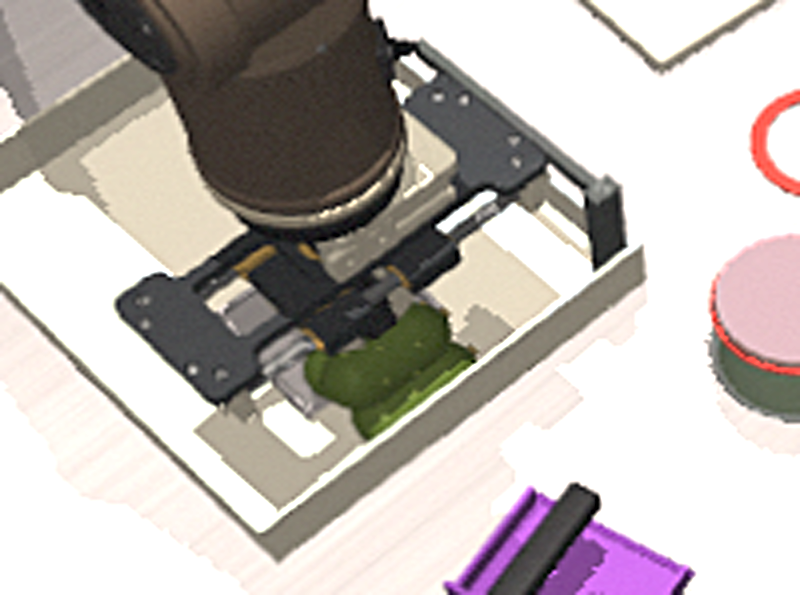

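Request:
{"op": "move_arm", "data": {
  "moves": [
    {"dx": 0,"dy": -0.002,"dz": 0,"yaw": 0,"fingers": 0},
    {"dx": 0,"dy": -0.004,"dz": 0,"yaw": 0,"fingers": 0},
    {"dx": 0,"dy": -0.004,"dz": 0,"yaw": 0,"fingers": 0}
  ]
}}

```text
t: 8.8
ee_pos: [0.6687, -0.1347, 0.0574]
orientation: [-0.702, 0.712, 0.003, -0.001]
wrist_force: [-2.8, -0.4, 5.4]
gripper_width: 0.0157
```

```bash
python3 - <<'E'
from h import *
plan(.67,-.1345,.0585,-90.7); grab('wrist','w13')
E
```

```text
t 8.8 pos [ 0.6687 -0.1347  0.0574] ang -90.85 tilt z [-0.0065  0.0025 -1.    ] F [-2.8346 -0.4182  5.3906] w 0.0157
dx -0.0002 dy -0.0013 dz -0.0011 yaw -0.15 dist 0.002
```

View pics/w13.png

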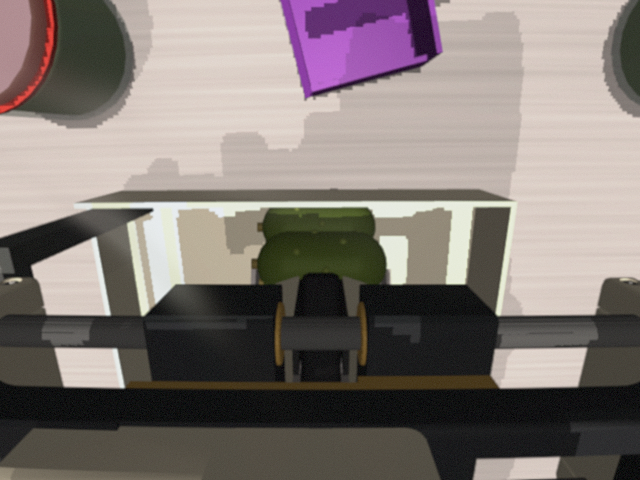

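Request:
{"op": "move_arm", "data": {
  "moves": [
    {"dx": 0,"dy": -0.002,"dz": 0,"yaw": 0,"fingers": 0},
    {"dx": 0,"dy": -0.004,"dz": 0,"yaw": 0,"fingers": 0},
    {"dx": 0,"dy": -0.004,"dz": 0,"yaw": 0,"fingers": 0}
  ]
}}

```text
t: 9.1
ee_pos: [0.6718, -0.1348, 0.0569]
orientation: [-0.702, 0.712, 0.004, -0.002]
wrist_force: [-3.6, 0.8, 4.2]
gripper_width: 0.0158
```

```bash
python3 - <<'E'
from h import *
plan(.67,-.1345,.0585,-90.7); grab('top','t13')
a=cv2.imread('pics/t13.png')[195:345,380:510]
cv2.imwrite('pics/t13c.png',cv2.convertScaleAbs(cv2.resize(a,None,fx=4,fy=4,interpolation=cv2.INTER_CUBIC),alpha=1.6))
E
```

```text
t 9.1 pos [ 0.6718 -0.1348  0.0569] ang -90.86 tilt z [-0.0084  0.0025 -1.    ] F [-3.5785  0.8355  4.2331] w 0.0158
dx -0.0003 dy 0.0018 dz -0.0016 yaw -0.16 dist 0.002
```

View pics/t13c.png

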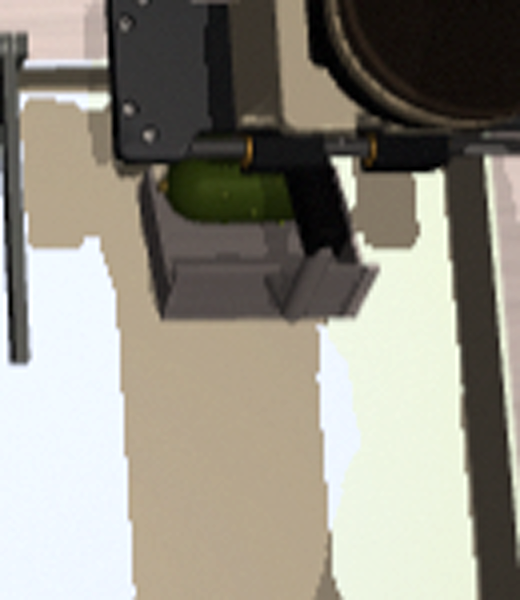

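The top view shows the back wall's outer face strongly exposed. The scoop has pitched nose-down in the pads, so I'll measure this before going on.

```bash
python3 - <<'E'
from h import *
grab('scene','s13')
a=cv2.imread('pics/s13.png')[250:400,150:310]
cv2.imwrite('pics/s13c.png',cv2.convertScaleAbs(cv2.resize(a,None,fx=4.5,fy=4,interpolation=cv2.INTER_CUBIC),alpha=1.6,beta=10))
a=cv2.imread('pics/w13.png')[180:400,200:440]
cv2.imwrite('pics/w13c.png',cv2.convertScaleAbs(cv2.resize(a,None,fx=3,fy=2.6,interpolation=cv2.INTER_CUBIC),alpha=2.6,beta=10))
E
```

```text
(no output)
```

View pics/s13c.png

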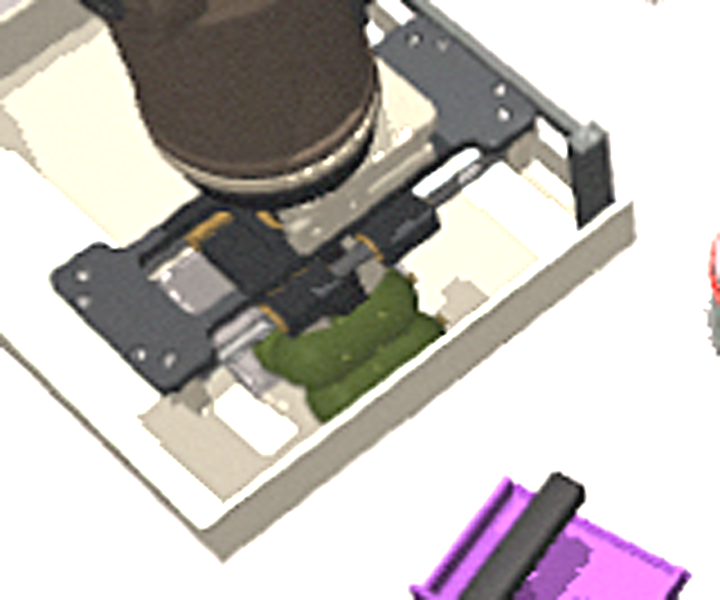

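View pics/w13c.png

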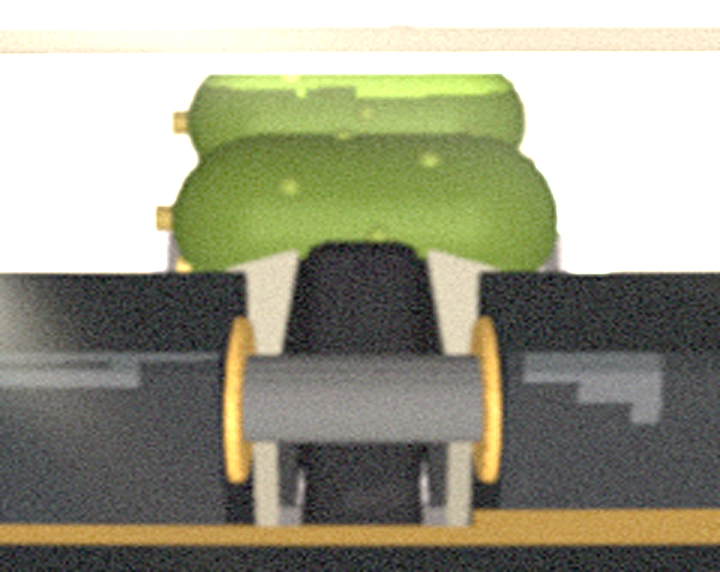

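```bash
python3 - <<'E'
from h import *
t=load('t13')
o=np.array([380,195])
def P(x,y,z): return ((proj(t,[x,y,z])-o)*4).round()
def sc(p,th,g=(.6705,-.1353,.104)):
    c,s=np.cos(np.radians(th)),np.sin(np.radians(th))
    x,y,z=p; return np.array([g[0]+x*c+z*s, g[1]+y, g[2]-x*s+z*c])   # nose down positive
for th in(0,5,10,20,30):
    # keep lowest pt at floor
    pts=dict(backbotL=(-36,45,-100),backtopL=(-36,45,-60),backbotR=(-36,-45,-100),backtopR=(-36,-45,-60),barN=(-66,0,9),barNb=(-66,0,-9),lipL=(39,45,-97),sideTopFrontL=(34,45,-76))
    print(th,{k:P(*sc(np.array(v)/1000,th)).astype(int).tolist() for k,v in pts.items()}, 'lipz',sc((.039,0,-.1),th)[2],'lipx',sc((.039,0,-.1),th)[0])
E
```

```text
0 {'backbotL': [139, 233], 'backtopL': [159, 221], 'backbotR': [325, 228], 'backtopR': [353, 216], 'barN': [308, 267], 'barNb': [295, 272], 'lipL': [131, 80], 'sideTopFrontL': [141, 80]} lipz 0.00399999999999999 lipx 0.7095
5 {'backbotL': [142, 250], 'backtopL': [161, 231], 'backbotR': [329, 245], 'backtopR': [357, 226], 'barN': [313, 263], 'barNb': [300, 271], 'lipL': [130, 98], 'sideTopFrontL': [141, 95]} lipz 0.0009814562236667573 lipx 0.7006360189508123
10 {'backbotL': [145, 266], 'backtopL': [164, 241], 'backbotR': [333, 261], 'backtopR': [361, 236], 'barN': [317, 258], 'barNb': [304, 270], 'lipL': [131, 117], 'sideTopFrontL': [141, 111]} lipz -0.0012530542302310876 lipx 0.691542684600783
20 {'backbotL': [152, 295], 'backtopL': [170, 257], 'backbotR': [344, 290], 'backtopR': [369, 252], 'barN': [324, 244], 'barNb': [312, 263], 'lipL': [132, 154], 'sideTopFrontL': [141, 141]} lipz -0.003308047668291944 lipx 0.6729459978780835
30 {'backbotL': [161, 321], 'backtopL': [176, 270], 'backbotR': [355, 316], 'backtopR': [378, 264], 'barN': [331, 225], 'barNb': [320, 252], 'lipL': [135, 190], 'sideTopFrontL': [144, 171]} lipz -0.0021025403784438873 lipx 0.6542749907475931
```

View pics/t9c.png

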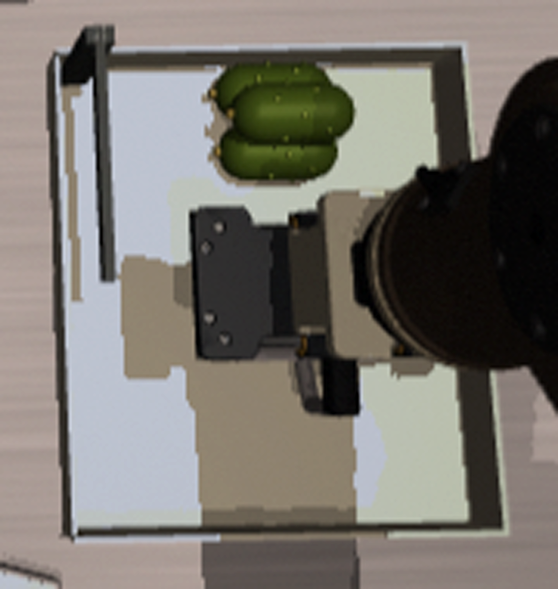

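The projection check gives a pitch of about 28° nose-down. The push at the lip, 100 mm below the pads, overcame the pads' torsional hold.

Plan:
- Back off and level the scoop against the near wall.
- Regrip far back on the bar and press down while pushing, so the floor keeps it flat.
- Regrip at the grip point for the lift.

First, retreat.

Request:
{"op": "move_arm", "data": {
  "moves": [
    {"dx": 0,"dy": 0.006,"dz": 0,"yaw": 0,"fingers": 0},
    {"dx": 0,"dy": 0.014,"dz": 0,"yaw": 0,"fingers": 0},
    {"dx": 0,"dy": 0.024,"dz": 0,"yaw": 0,"fingers": 0},
    {"dx": 0,"dy": 0.036,"dz": 0,"yaw": 0,"fingers": 0},
    {"dx": 0,"dy": 0.05,"dz": 0,"yaw": 0,"fingers": 0}
  ]
}}

```text
t: 9.62
ee_pos: [0.6223, -0.1339, 0.0576]
orientation: [-0.702, 0.712, 0.003, -0.001]
wrist_force: [-1.5, -0.6, 2.6]
gripper_width: 0.0158
```

```bash
python3 - <<'E'
from h import *
plan(.51,-.1345,.0585,-90.7); grab('wrist','w14')
E
```

```text
t 9.62 pos [ 0.6223 -0.1339  0.0576] ang -90.85 tilt z [-0.0056  0.0025 -1.    ] F [-1.5338 -0.5959  2.5557] w 0.0158
dx 0.0022 dy 0.1123 dz -0.0003 yaw -0.15 dist 0.112
```

View pics/w14.png

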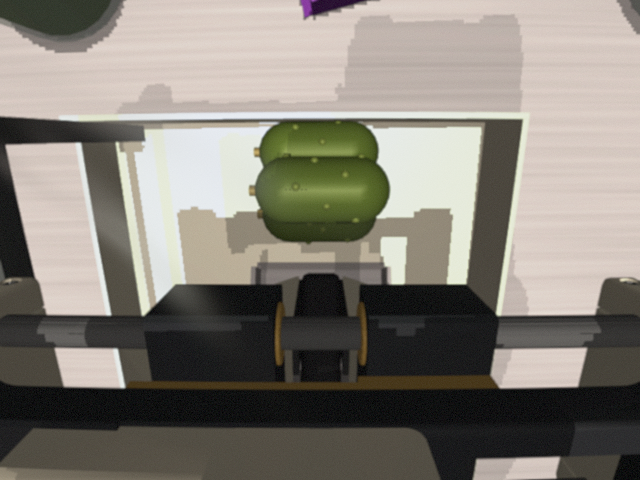

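The pile is intact (A, C and B at rows 148, 188 and 228) and the scoop is clear. Backing off to the near wall with an 8 mm lift.

Request:
{"op": "move_arm", "data": {
  "moves": [
    {"dx": 0.001,"dy": 0.02,"dz": -0.002,"yaw": 0,"fingers": 0},
    {"dx": 0.002,"dy": 0.045,"dz": -0.005,"yaw": 0,"fingers": 0},
    {"dx": 0.002,"dy": 0.07,"dz": -0.008,"yaw": 0,"fingers": 0},
    {"dx": 0.002,"dy": 0.09,"dz": -0.008,"yaw": 0,"fingers": 0},
    {"dx": 0.002,"dy": 0.105,"dz": -0.008,"yaw": 0,"fingers": 0}
  ]
}}

```text
t: 10.08
ee_pos: [0.5115, -0.1348, 0.0659]
orientation: [-0.702, 0.713, 0.005, -0.003]
wrist_force: [0.7, -0.1, -1.7]
gripper_width: 0.016
```

```bash
python3 - <<'E'
from h import *
plan(.46,-.1345,.0605,-90.7); grab('wrist','w15');grab('scene','s15')
a=cv2.imread('pics/s15.png')[190:340,90:290]
cv2.imwrite('pics/s15c.png',cv2.convertScaleAbs(cv2.resize(a,None,fx=4,fy=4,interpolation=cv2.INTER_CUBIC),alpha=1.6,beta=10))
E
```

```text
t 10.08 pos [ 0.5115 -0.1348  0.0659] ang -90.90 tilt z [-0.0106  0.0022 -0.9999] F [ 0.668  -0.0656 -1.7456] w 0.016
dx 0.0006 dy 0.0515 dz 0.0060 yaw -0.20 dist 0.052
```

View pics/s15c.png

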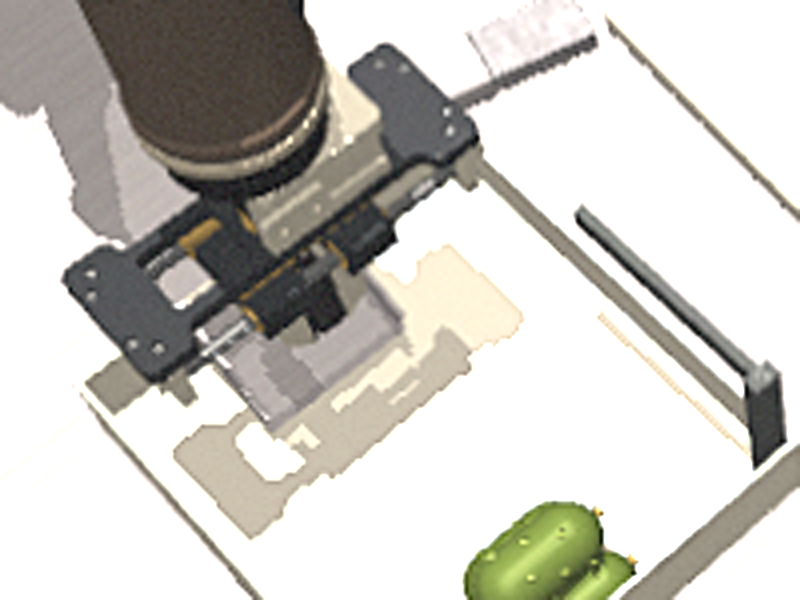

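The scoop hangs pitched in the jaws, clear of the floor. Backing against the near wall to level it.

Request:
{"op": "move_arm", "data": {
  "moves": [
    {"dx": 0,"dy": 0.01,"dz": 0,"yaw": 0,"fingers": 0},
    {"dx": 0,"dy": 0.02,"dz": 0,"yaw": 0,"fingers": 0},
    {"dx": 0,"dy": 0.028,"dz": 0,"yaw": 0,"fingers": 0},
    {"dx": 0,"dy": 0.035,"dz": 0,"yaw": 0,"fingers": 0},
    {"dx": 0,"dy": 0.04,"dz": 0,"yaw": 0,"fingers": 0}
  ]
}}

```text
t: 10.6
ee_pos: [0.4705, -0.1343, 0.0664]
orientation: [-0.701, 0.713, 0.005, -0.003]
wrist_force: [2.7, -0.2, 0.2]
gripper_width: 0.0153
```

```bash
python3 - <<'E'
from h import *
plan(.46,-.1345,.0605,-90.7); grab('wrist','w16');grab('scene','s16')
a=cv2.imread('pics/s16.png')[190:340,90:290]
cv2.imwrite('pics/s16c.png',cv2.convertScaleAbs(cv2.resize(a,None,fx=4,fy=4,interpolation=cv2.INTER_CUBIC),alpha=1.6,beta=10))
E
```

```text
t 10.6 pos [ 0.4705 -0.1343  0.0664] ang -90.91 tilt z [-0.0114  0.0021 -0.9999] F [ 2.6585 -0.1638  0.1903] w 0.0153
dx 0.0004 dy 0.0104 dz 0.0061 yaw -0.21 dist 0.012
```

View pics/s16c.png

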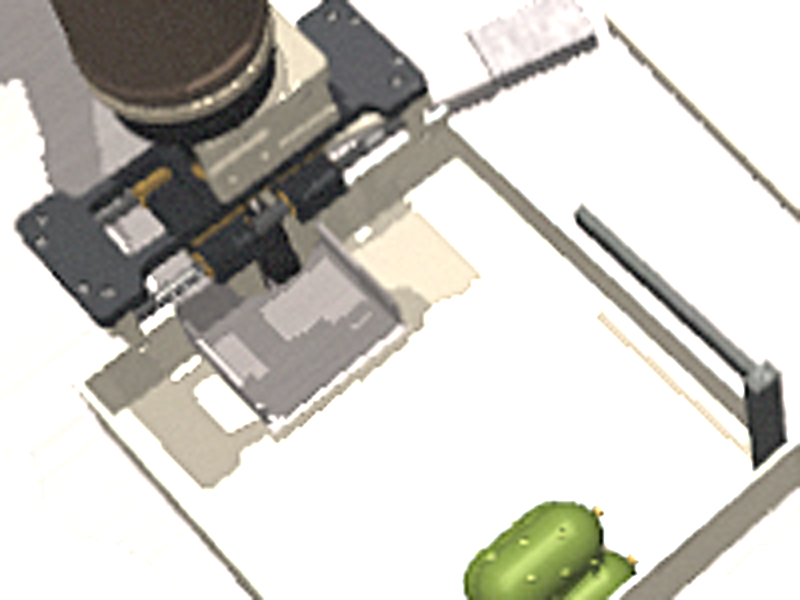

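View pics/w16.png

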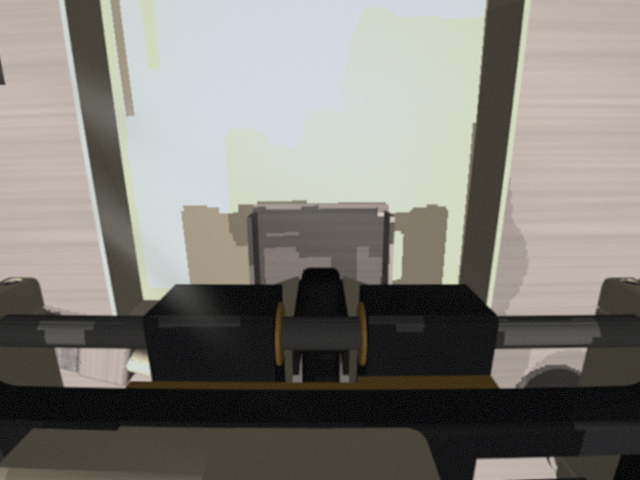

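Levelling works (2.7 N). About 9 mm more, lowering slightly.

Request:
{"op": "move_arm", "data": {
  "moves": [
    {"dx": 0,"dy": 0.004,"dz": 0.001,"yaw": 0,"fingers": 0},
    {"dx": 0,"dy": 0.007,"dz": 0.003,"yaw": 0,"fingers": 0},
    {"dx": 0,"dy": 0.009,"dz": 0.005,"yaw": 0,"fingers": 0},
    {"dx": 0,"dy": 0.01,"dz": 0.007,"yaw": 0,"fingers": 0},
    {"dx": 0,"dy": 0.01,"dz": 0.008,"yaw": 0,"fingers": 0}
  ]
}}

```text
t: 11.12
ee_pos: [0.4712, -0.1346, 0.0637]
orientation: [-0.702, 0.712, -0.003, 0.003]
wrist_force: [16.0, 0.6, 35.2]
gripper_width: 0.0156
```

```bash
python3 - <<'E'
from h import *
plan(.46,-.1345,.0565,-90.7); grab('wrist','w17');grab('scene','s17')
a=cv2.imread('pics/s17.png')[190:340,90:290];b=cv2.imread('pics/w17.png')[150:350,200:440]
cv2.imwrite('pics/s17c.png',cv2.convertScaleAbs(np.hstack([cv2.resize(a,(400,400)),cv2.resize(b,(400,400),interpolation=cv2.INTER_CUBIC)]),alpha=1.7,beta=10))
E
```

```text
t 11.12 pos [ 0.4712 -0.1346  0.0637] ang -90.86 tilt z [ 0.0079 -0.0003 -1.    ] F [16.046   0.6042 35.1875] w 0.0156
dx 0.0000 dy 0.0113 dz 0.0071 yaw -0.16 dist 0.013
```

View pics/s17c.png

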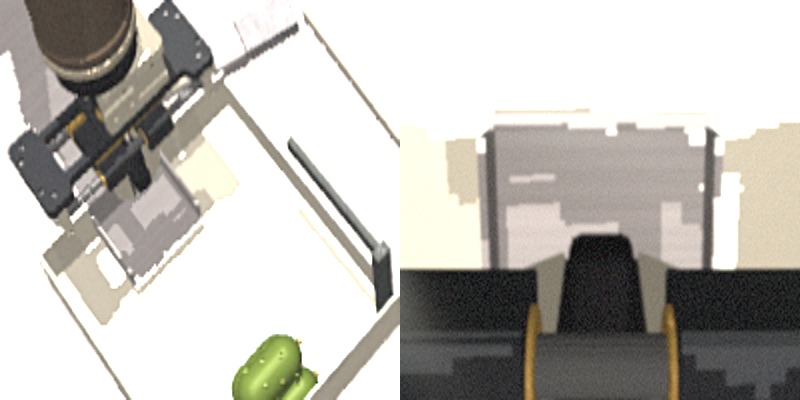

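35 N up means it's jammed between wall and floor. Relieving at once.

Request:
{"op": "move_arm", "data": {
  "moves": [
    {"dx": 0,"dy": -0.002,"dz": -0.004,"yaw": 0,"fingers": 0},
    {"dx": 0,"dy": -0.004,"dz": -0.006,"yaw": 0,"fingers": 0}
  ]
}}

```text
t: 11.38
ee_pos: [0.4765, -0.1347, 0.0707]
orientation: [-0.702, 0.712, -0.004, 0.003]
wrist_force: [0.2, 0.6, -1.6]
gripper_width: 0.0159
```

```bash
python3 - <<'E'
from h import *
plan(.46,-.1345,.0565,-90.7); grab('top','t18'); w=grab('wrist','w18')
a=cv2.imread('pics/t18.png')[270:400,400:520]
cv2.imwrite('pics/t18c.png',cv2.convertScaleAbs(cv2.resize(a,None,fx=4.5,fy=4.5,interpolation=cv2.INTER_CUBIC),alpha=1.6))
E
```

```text
t 11.38 pos [ 0.4765 -0.1347  0.0707] ang -90.86 tilt z [ 0.0096 -0.0006 -1.    ] F [ 0.2026  0.6443 -1.6319] w 0.0159
dx 0.0000 dy 0.0167 dz 0.0141 yaw -0.16 dist 0.022
```

View pics/t18c.png

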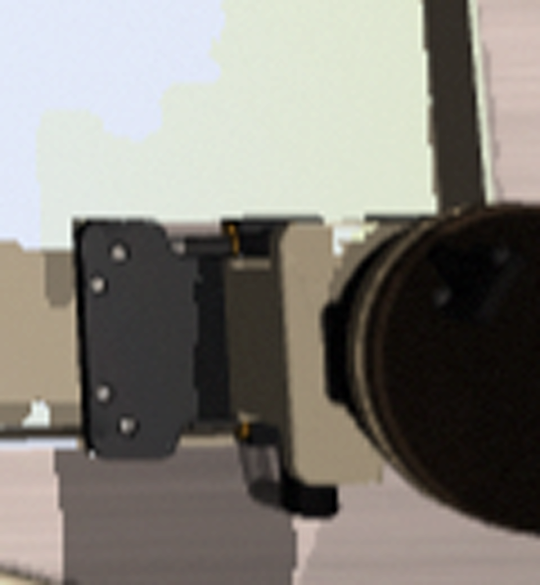

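View pics/w18.png

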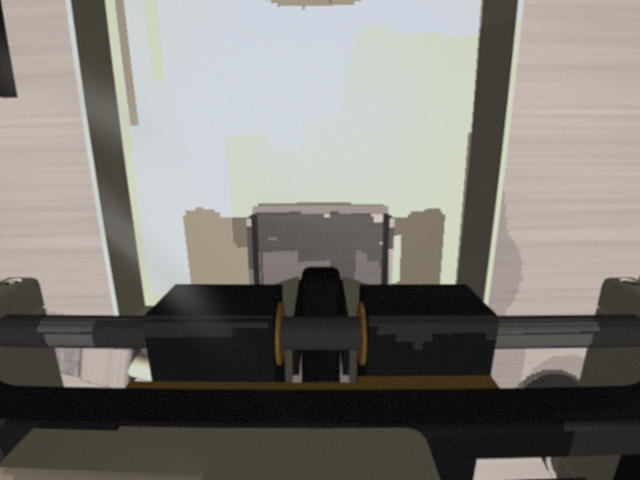

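```bash
python3 - <<'E'
from h import *
w=load('w9')
g=np.array([.5575,-.1366,.104])
for th in range(-4,32,4):
    c,s=np.cos(np.radians(th)),np.sin(np.radians(th))
    f=lambda x,z:proj(w,g+np.array([x*c+z*s,0,-x*s+z*c])/1000)[1].round(1)
    print(th,'lip',f(39,-97),'sideTop',f(34,-76),'barFtop',f(24,9),'barFbot',f(24,-9))
E
```

```text
-4 lip 184.6 sideTop 199.6 barFtop 276.4 barFbot 258.3
0 lip 194.1 sideTop 207.4 barFtop 273.2 barFbot 258.3
4 lip 203.7 sideTop 215.4 barFtop 270.3 barFbot 258.6
8 lip 213.4 sideTop 223.4 barFtop 267.7 barFbot 259.2
12 lip 223.1 sideTop 231.6 barFtop 265.4 barFbot 260.0
16 lip 232.8 sideTop 239.8 barFtop 263.4 barFbot 261.0
20 lip 242.6 sideTop 248.1 barFtop 261.8 barFbot 262.3
24 lip 252.4 sideTop 256.5 barFtop 260.5 barFbot 263.8
28 lip 262.3 sideTop 265.0 barFtop 259.5 barFbot 265.6
```

Lip row 205 means only about 4.5° of pitch is left. Moving clear of the wall, lowering till the lip just touches, and releasing so it settles flat.

Request:
{"op": "move_arm", "data": {
  "moves": [
    {"dx": 0,"dy": -0.012,"dz": 0,"yaw": 0,"fingers": 0},
    {"dx": 0,"dy": -0.024,"dz": 0.003,"yaw": 0,"fingers": 0},
    {"dx": 0,"dy": -0.034,"dz": 0.007,"yaw": 0,"fingers": 0},
    {"dx": 0,"dy": -0.034,"dz": 0.011,"yaw": 0,"fingers": 0},
    {"dx": 0,"dy": -0.034,"dz": 0.012,"yaw": 0,"fingers": 0}
  ]
}}

```text
t: 11.9
ee_pos: [0.5075, -0.1348, 0.0559]
orientation: [-0.702, 0.712, -0.001, 0.001]
wrist_force: [-0.6, -0.8, -1.6]
gripper_width: 0.0163
```

```bash
python3 - <<'E'
from h import *
plan(.51,-.1345,.0585,-90.7)
E
```

```text
t 11.9 pos [ 0.5075 -0.1348  0.0559] ang -90.85 tilt z [ 0.0029  0.0006 -1.    ] F [-0.6241 -0.8224 -1.619 ] w 0.0163
dx -0.0004 dy -0.0025 dz -0.0026 yaw -0.15 dist 0.004
```

Request:
{"op": "move_arm", "data": {
  "moves": [
    {"dx": 0,"dy": 0,"dz": 0.002,"yaw": 0,"fingers": 0},
    {"dx": 0,"dy": 0,"dz": 0.004,"yaw": 0,"fingers": 0}
  ]
}}

```text
t: 12.07
ee_pos: [0.5068, -0.1346, 0.0531]
orientation: [-0.702, 0.712, -0.001, 0.001]
wrist_force: [-14.4, 2.5, 50.1]
gripper_width: 0.0156
```

```bash
python3 - <<'E'
from h import *
plan(.51,-.1345,.0585,-90.7)
E
```

```text
t 12.07 pos [ 0.5068 -0.1346  0.0531] ang -90.84 tilt z [ 0.0019  0.0004 -1.    ] F [-14.3922   2.5427  50.065 ] w 0.0156
dx -0.0002 dy -0.0032 dz -0.0054 yaw -0.14 dist 0.006
```

Stiff floor contact (50 N). Easing up and opening.

Request:
{"op": "move_arm", "data": {
  "moves": [
    {"dx": 0,"dy": 0,"dz": -0.0015,"yaw": 0,"fingers": 0},
    {"dx": 0,"dy": 0,"dz": -0.002,"yaw": 0,"fingers": 0.4},
    {"dx": 0,"dy": 0,"dz": -0.002,"yaw": 0,"fingers": 0.4},
    {"dx": 0,"dy": 0,"dz": -0.002,"yaw": 0,"fingers": 0.4},
    {"dx": 0,"dy": 0,"dz": -0.002,"yaw": 0,"fingers": 0.4}
  ]
}}

```text
t: 12.48
ee_pos: [0.5066, -0.1347, 0.0548]
orientation: [-0.702, 0.712, -0.0, 0.001]
wrist_force: [-0.8, -0.4, -0.2]
gripper_width: 0.0351
```

```bash
python3 - <<'E'
from h import *
plan(.465,-.1345,.0565,-90.7); grab('wrist','w19')
E
```

```text
t 12.48 pos [ 0.5066 -0.1347  0.0548] ang -90.85 tilt z [ 0.0016  0.0004 -1.    ] F [-0.786  -0.4397 -0.216 ] w 0.0351
dx 0.0005 dy 0.0416 dz -0.0017 yaw -0.15 dist 0.042
```

View pics/w19.png

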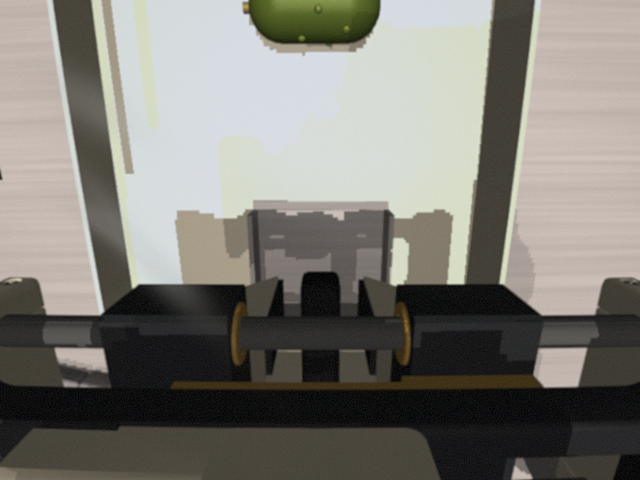

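```bash
python3 - <<'E'
from h import *
w=load('w19')
p,q=onz(w,251,203,.006),onz(w,388,203,.006);print(p,q,(p+q)/2,'grip x',(p+q)[0]/2-.039)
print('B',onz(w,250,8,.022),onz(w,380,8,.022),onz(w,316,44,.012)); print('bar front',onz(w,320,272,.1))
E
```

```text
[ 0.5389 -0.0896  0.006 ] [ 0.5376 -0.1806  0.006 ] [ 0.5382 -0.1351  0.006 ] grip x 0.4992419763688138
B [ 0.6494 -0.0988  0.022 ] [ 0.6483 -0.1699  0.022 ] [ 0.6329 -0.1345  0.012 ]
bar front [ 0.5246 -0.1353  0.1   ]
```

The scoop stands flat: grip point at x ≈ 0.4998, y −0.135, yaw −0.8°. Moving the jaws back along the bar to scoop x ≈ −40, then closing.

Request:
{"op": "move_arm", "data": {
  "moves": [
    {"dx": 0,"dy": 0.015,"dz": -0.001,"yaw": 0,"fingers": 0.4},
    {"dx": 0,"dy": 0.03,"dz": -0.001,"yaw": 0,"fingers": 0.4},
    {"dx": 0,"dy": 0.042,"dz": -0.001,"yaw": 0,"fingers": 0.4},
    {"dx": 0,"dy": 0.047,"dz": -0.001,"yaw": 0,"fingers": 0.4},
    {"dx": 0,"dy": 0.047,"dz": -0.001,"yaw": 0,"fingers": 0.1}
  ]
}}

```text
t: 12.95
ee_pos: [0.4585, -0.1341, 0.0557]
orientation: [-0.702, 0.712, -0.0, 0.0]
wrist_force: [-0.2, 0.2, -0.5]
gripper_width: 0.0334
```

Request:
{"op": "move_arm", "data": {
  "moves": [
    {"dx": 0,"dy": 0,"dz": 0,"yaw": 0,"fingers": 0},
    {"dx": 0,"dy": 0,"dz": 0,"yaw": 0,"fingers": 0},
    {"dx": 0,"dy": 0,"dz": 0,"yaw": 0,"fingers": 0},
    {"dx": 0,"dy": 0,"dz": 0,"yaw": 0,"fingers": 0},
    {"dx": 0,"dy": 0,"dz": 0,"yaw": 0,"fingers": 0}
  ]
}}

```text
t: 13.37
ee_pos: [0.4591, -0.1341, 0.0557]
orientation: [-0.702, 0.712, -0.0, 0.001]
wrist_force: [0.2, -0.3, -0.8]
gripper_width: 0.016
```

```bash
python3 - <<'E'
from h import *
plan(.62,-.1345,.0565,-90.7); grab('wrist','w20')
E
```

```text
t 13.37 pos [ 0.4591 -0.1341  0.0557] ang -90.87 tilt z [ 0.0012  0.0004 -1.    ] F [ 0.1759 -0.317  -0.7545] w 0.016
dx -0.0020 dy -0.1609 dz -0.0006 yaw -0.17 dist 0.161
```

View pics/w20.png

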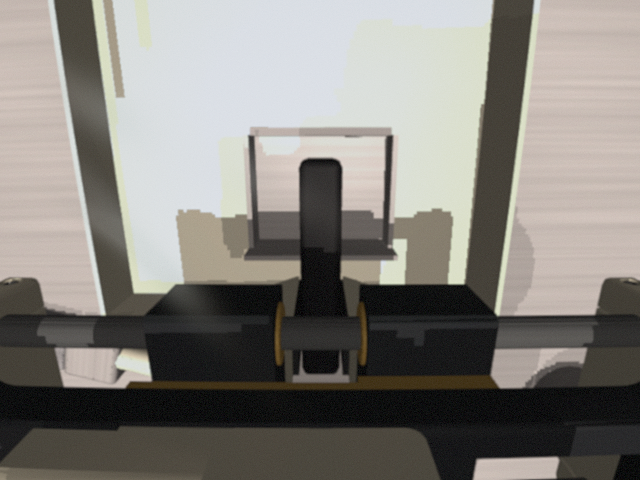

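Rear grip closed at 16.0 mm with no load. Sliding forward, adding slight downward press, with the lip row (≈130) as pitch monitor.

Request:
{"op": "move_arm", "data": {
  "moves": [
    {"dx": -0.001,"dy": -0.015,"dz": 0.0005,"yaw": 0,"fingers": 0},
    {"dx": -0.001,"dy": -0.032,"dz": 0.0005,"yaw": 0,"fingers": 0},
    {"dx": -0.001,"dy": -0.05,"dz": 0.0005,"yaw": 0,"fingers": 0},
    {"dx": -0.001,"dy": -0.065,"dz": 0.001,"yaw": 0,"fingers": 0},
    {"dx": -0.001,"dy": -0.075,"dz": 0.001,"yaw": 0,"fingers": 0}
  ]
}}

```text
t: 13.83
ee_pos: [0.5355, -0.1343, 0.0556]
orientation: [-0.702, 0.712, -0.001, 0.001]
wrist_force: [-5.1, -0.4, 14.7]
gripper_width: 0.0159
```

```bash
python3 - <<'E'
from h import *
plan(.624,-.1345,.056,-90.7); grab('wrist','w21')
E
```

```text
t 13.83 pos [ 0.5355 -0.1343  0.0556] ang -90.86 tilt z [ 0.0018 -0.     -1.    ] F [-5.1243 -0.4153 14.718 ] w 0.0159
dx -0.0011 dy -0.0885 dz -0.0002 yaw -0.16 dist 0.089
```

View pics/w21.png

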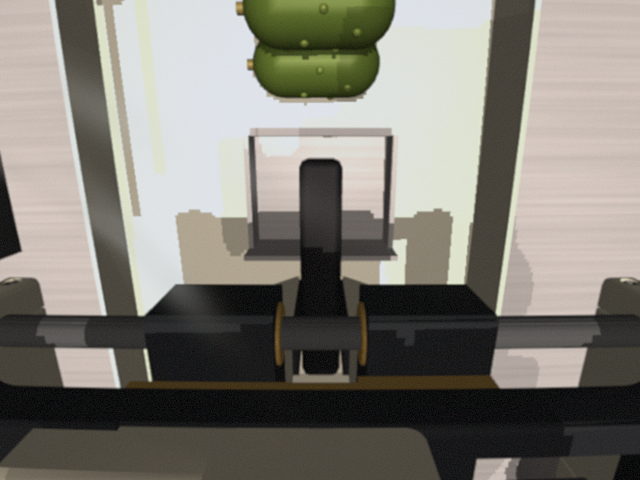

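Flat (lip row 130 unchanged), pressing with 15 N. Now under the cucumbers.

Request:
{"op": "move_arm", "data": {
  "moves": [
    {"dx": 0,"dy": -0.008,"dz": 0,"yaw": 0,"fingers": 0},
    {"dx": 0,"dy": -0.016,"dz": 0,"yaw": 0,"fingers": 0},
    {"dx": 0,"dy": -0.024,"dz": 0,"yaw": 0,"fingers": 0},
    {"dx": 0,"dy": -0.031,"dz": 0,"yaw": 0,"fingers": 0},
    {"dx": 0,"dy": -0.038,"dz": 0,"yaw": 0,"fingers": 0}
  ]
}}

```text
t: 14.3
ee_pos: [0.5752, -0.1347, 0.0557]
orientation: [-0.702, 0.712, -0.001, 0.001]
wrist_force: [-2.7, -0.4, 4.0]
gripper_width: 0.016
```

```bash
python3 - <<'E'
from h import *
plan(.624,-.1345,.056,-90.7); grab('wrist','w22')
E
```

```text
t 14.3 pos [ 0.5752 -0.1347  0.0557] ang -90.85 tilt z [ 0.0024  0.0002 -1.    ] F [-2.7142 -0.386   4.0338] w 0.016
dx -0.0009 dy -0.0488 dz -0.0002 yaw -0.15 dist 0.049
```

View pics/w22.png

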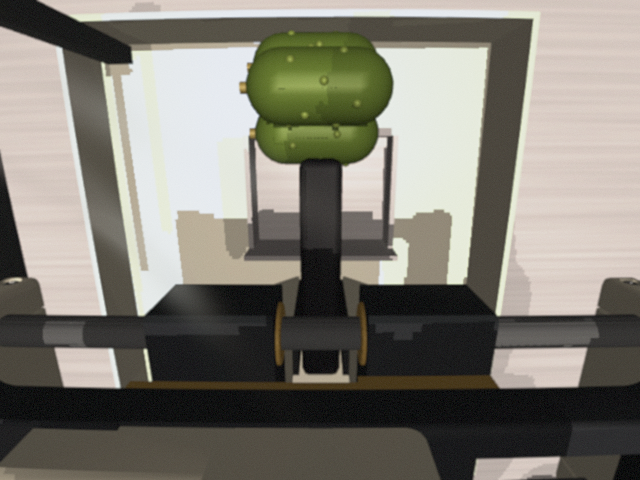

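Request:
{"op": "move_arm", "data": {
  "moves": [
    {"dx": 0,"dy": -0.007,"dz": 0.001,"yaw": 0,"fingers": 0},
    {"dx": 0,"dy": -0.014,"dz": 0.001,"yaw": 0,"fingers": 0},
    {"dx": 0,"dy": -0.021,"dz": 0.001,"yaw": 0,"fingers": 0},
    {"dx": 0,"dy": -0.028,"dz": 0.001,"yaw": 0,"fingers": 0}
  ]
}}

```text
t: 14.68
ee_pos: [0.6049, -0.1352, 0.0556]
orientation: [-0.702, 0.712, -0.001, 0.001]
wrist_force: [-6.7, -0.4, 11.9]
gripper_width: 0.0157
```

```bash
python3 - <<'E'
from h import *
plan(.624,-.1345,.056,-90.7); grab('wrist','w23')
E
```

```text
t 14.68 pos [ 0.6049 -0.1352  0.0556] ang -90.85 tilt z [ 0.0039 -0.0001 -1.    ] F [-6.6976 -0.3745 11.9482] w 0.0157
dx -0.0010 dy -0.0190 dz -0.0003 yaw -0.15 dist 0.019
```

View pics/w23.png

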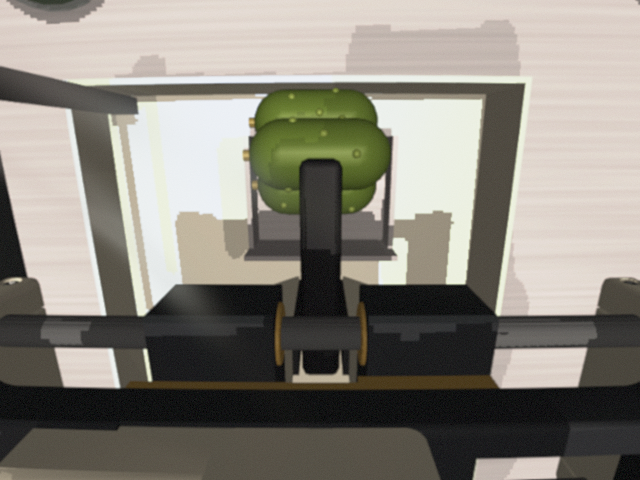

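Still flat (back wall at row 255, side walls unmoved), with B inside the pocket. Last ~20 mm to the wall.

Request:
{"op": "move_arm", "data": {
  "moves": [
    {"dx": -0.0005,"dy": -0.006,"dz": 0.0005,"yaw": 0,"fingers": 0},
    {"dx": -0.0005,"dy": -0.012,"dz": 0.0005,"yaw": 0,"fingers": 0},
    {"dx": -0.0005,"dy": -0.016,"dz": 0.0005,"yaw": 0,"fingers": 0}
  ]
}}

```text
t: 14.98
ee_pos: [0.6227, -0.1349, 0.0557]
orientation: [-0.702, 0.712, -0.002, 0.002]
wrist_force: [-4.2, -0.8, 9.3]
gripper_width: 0.0155
```

```bash
python3 - <<'E'
from h import *
plan(.624,-.1345,.056,-90.7); grab('wrist','w24')
E
```

```text
t 14.98 pos [ 0.6227 -0.1349  0.0557] ang -90.84 tilt z [ 0.0052 -0.0002 -1.    ] F [-4.1764 -0.8148  9.2585] w 0.0155
dx -0.0005 dy -0.0013 dz -0.0003 yaw -0.14 dist 0.001
```

View pics/w24.png

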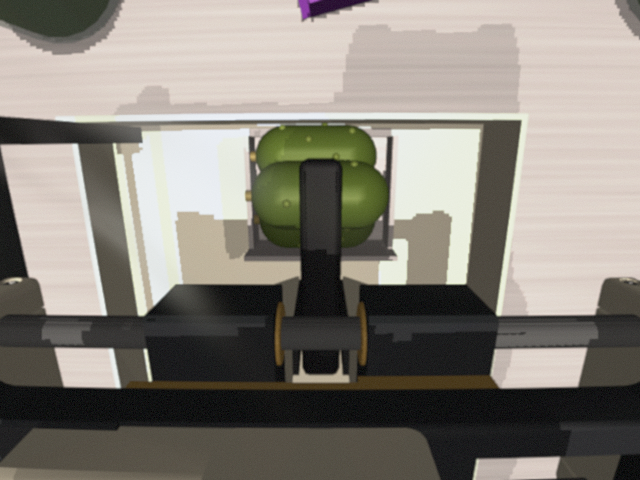

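Excellent. All three are in the scoop's width and the lip is at the wall to within a few mm. Nudging till contact.

Request:
{"op": "move_arm", "data": {
  "moves": [
    {"dx": 0,"dy": -0.002,"dz": 0,"yaw": 0,"fingers": 0},
    {"dx": 0,"dy": -0.003,"dz": 0,"yaw": 0,"fingers": 0}
  ]
}}

```text
t: 15.2
ee_pos: [0.6256, -0.1351, 0.0557]
orientation: [-0.702, 0.712, -0.001, 0.001]
wrist_force: [-8.8, -0.1, 10.5]
gripper_width: 0.0153
```

Request:
{"op": "move_arm", "data": {
  "moves": [
    {"dx": 0,"dy": -0.002,"dz": 0,"yaw": 0,"fingers": 0}
  ]
}}

```text
t: 15.28
ee_pos: [0.6256, -0.1351, 0.0558]
orientation: [-0.702, 0.712, -0.0, -0.0]
wrist_force: [-13.6, 1.3, 16.4]
gripper_width: 0.0155
```

```bash
python3 - <<'E'
from h import *
plan(.66,-.1345,.0565,-90.7); grab('wrist','w25')
b=cv2.imread('pics/w25.png')[90:300,200:440];cv2.imwrite('pics/w25c.png',cv2.convertScaleAbs(cv2.resize(b,None,fx=3,fy=2.8,interpolation=cv2.INTER_CUBIC),alpha=1.7,beta=10))
E
```

```text
t 15.28 pos [ 0.6256 -0.1351  0.0558] ang -90.85 tilt z [ 0.     -0.0003 -1.    ] F [-13.582    1.3228  16.4318] w 0.0155
dx -0.0011 dy -0.0344 dz -0.0007 yaw -0.15 dist 0.034
```

View pics/w25c.png

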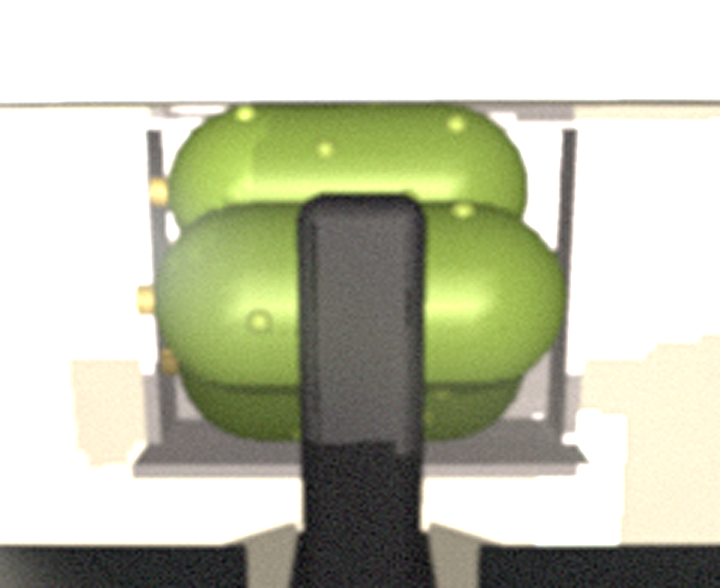

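13.6 N at the wall: the lip has met it, with A and B in the pocket and C on top. Now releasing, moving the jaws forward to the grip point (+37 mm), and regripping for the lift.

Request:
{"op": "move_arm", "data": {
  "moves": [
    {"dx": 0,"dy": 0.0005,"dz": -0.0005,"yaw": 0,"fingers": 0},
    {"dx": 0,"dy": 0.0005,"dz": -0.001,"yaw": 0,"fingers": 0.4},
    {"dx": 0,"dy": 0.0005,"dz": -0.001,"yaw": 0,"fingers": 0.4},
    {"dx": 0,"dy": 0.0005,"dz": -0.001,"yaw": 0,"fingers": 0.4},
    {"dx": 0,"dy": 0.0005,"dz": -0.001,"yaw": 0,"fingers": 0.4}
  ]
}}

```text
t: 15.75
ee_pos: [0.6254, -0.1351, 0.0568]
orientation: [-0.702, 0.712, -0.0, -0.0]
wrist_force: [0.3, 0.1, -0.2]
gripper_width: 0.0354
```

```bash
python3 - <<'E'
from h import *
plan(.663,-.135,.0565,-90.7); grab('wrist','w26')
E
```

```text
t 15.75 pos [ 0.6254 -0.1351  0.0568] ang -90.85 tilt z [ 0.0002 -0.0003 -1.    ] F [ 0.2986  0.1073 -0.1929] w 0.0354
dx -0.0006 dy -0.0376 dz 0.0003 yaw -0.15 dist 0.038
```

View pics/w26.png

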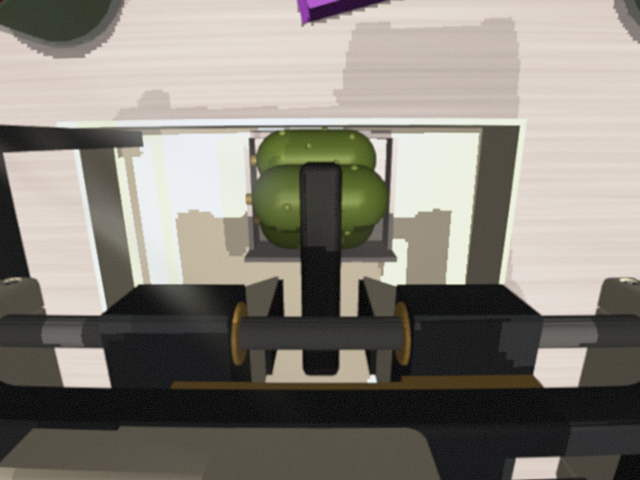

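Scoop flat and stable with jaws open. Moving forward and gripping.

Request:
{"op": "move_arm", "data": {
  "moves": [
    {"dx": 0,"dy": -0.014,"dz": 0,"yaw": 0,"fingers": 0.4},
    {"dx": 0,"dy": -0.026,"dz": 0,"yaw": 0,"fingers": 0.4},
    {"dx": 0,"dy": -0.034,"dz": 0,"yaw": 0,"fingers": 0.4},
    {"dx": 0,"dy": -0.038,"dz": 0,"yaw": 0,"fingers": 0.4},
    {"dx": 0,"dy": -0.038,"dz": 0,"yaw": 0,"fingers": 0.2}
  ]
}}

```text
t: 16.22
ee_pos: [0.664, -0.1354, 0.0566]
orientation: [-0.702, 0.712, -0.0, 0.0]
wrist_force: [0.4, 0.4, 0.2]
gripper_width: 0.0332
```

Request:
{"op": "move_arm", "data": {
  "moves": [
    {"dx": 0,"dy": 0,"dz": 0,"yaw": 0,"fingers": 0},
    {"dx": 0,"dy": 0,"dz": 0,"yaw": 0,"fingers": 0},
    {"dx": 0,"dy": 0,"dz": 0,"yaw": 0,"fingers": 0},
    {"dx": 0,"dy": 0,"dz": 0,"yaw": 0,"fingers": 0},
    {"dx": 0,"dy": 0,"dz": 0,"yaw": 0,"fingers": 0}
  ]
}}

```text
t: 16.63
ee_pos: [0.6634, -0.1355, 0.0565]
orientation: [-0.702, 0.712, 0.0, -0.0]
wrist_force: [-1.2, -1.1, -0.3]
gripper_width: 0.0159
```

```bash
python3 - <<'E'
from h import *
plan(.665,-.135,.0565,-90.7); grab('wrist','w27'); grab('top','t27')
a=cv2.imread('pics/t27.png')[195:345,380:510]
cv2.imwrite('pics/t27c.png',cv2.convertScaleAbs(cv2.resize(a,None,fx=4,fy=4,interpolation=cv2.INTER_CUBIC),alpha=1.6))
E
```

```text
t 16.63 pos [ 0.6634 -0.1355  0.0565] ang -90.85 tilt z [-0.0004 -0.0001 -1.    ] F [-1.2255 -1.1095 -0.304 ] w 0.0159
dx -0.0006 dy -0.0016 dz -0.0000 yaw -0.15 dist 0.002
```

View pics/t27c.png

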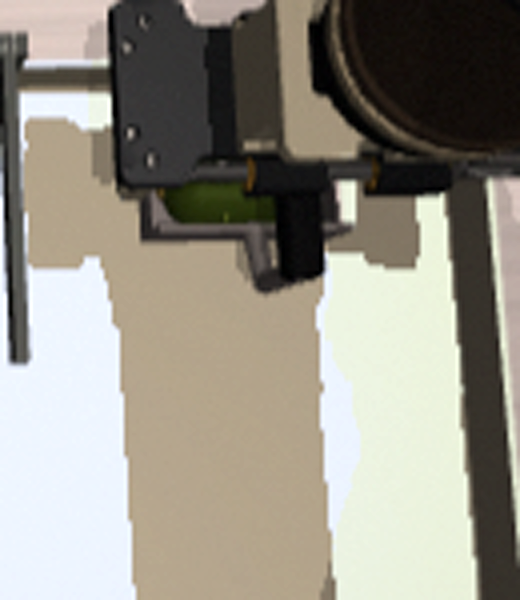

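View pics/w27.png

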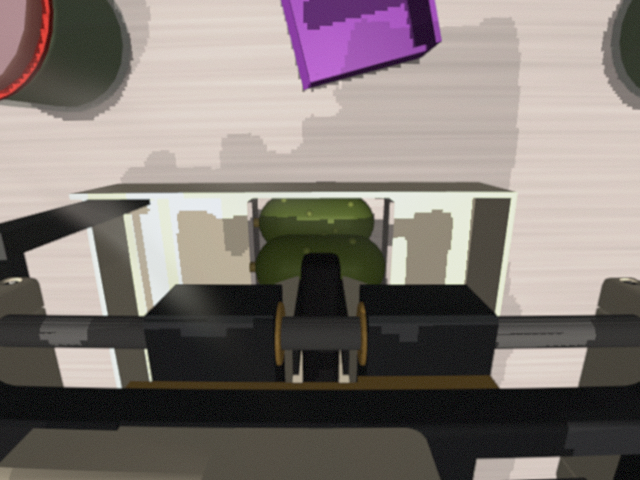

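Gripped (15.9 mm) at the balance point, level. Lifting slowly.

Request:
{"op": "move_arm", "data": {
  "moves": [
    {"dx": 0,"dy": 0.0005,"dz": -0.003,"yaw": 0,"fingers": 0},
    {"dx": 0,"dy": 0.001,"dz": -0.007,"yaw": 0,"fingers": 0},
    {"dx": 0,"dy": 0.001,"dz": -0.012,"yaw": 0,"fingers": 0},
    {"dx": 0,"dy": 0.002,"dz": -0.016,"yaw": 0,"fingers": 0},
    {"dx": 0,"dy": 0.002,"dz": -0.02,"yaw": 0,"fingers": 0}
  ]
}}

```text
t: 17.15
ee_pos: [0.6615, -0.1355, 0.0771]
orientation: [-0.702, 0.712, -0.0, -0.0]
wrist_force: [0.3, -0.2, -3.3]
gripper_width: 0.016
```

```bash
python3 - <<'E'
from h import *
plan(.665,-.135,.1125,-90.7); grab('wrist','w28'); grab('scene','s28')
a=cv2.imread('pics/s28.png')[230:400,130:330];b=cv2.imread('pics/w28.png')[150:350,200:440]
cv2.imwrite('pics/s28c.png',cv2.convertScaleAbs(np.hstack([cv2.resize(a,(400,400)),cv2.resize(b,(400,400),interpolation=cv2.INTER_CUBIC)]),alpha=1.7,beta=10))
E
```

```text
t 17.15 pos [ 0.6615 -0.1355  0.0771] ang -90.85 tilt z [-0.0001 -0.0002 -1.    ] F [ 0.3376 -0.2262 -3.3188] w 0.016
dx -0.0006 dy -0.0035 dz -0.0354 yaw -0.15 dist 0.036
```

View pics/s28c.png

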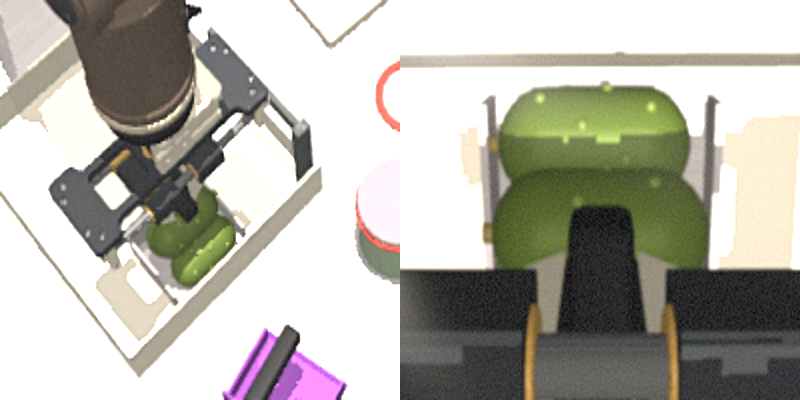

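Level, A and C visible, B presumably under C. Lifting further, then checking that the bin is empty.

Request:
{"op": "move_arm", "data": {
  "moves": [
    {"dx": -0.0005,"dy": 0.002,"dz": -0.008,"yaw": 0,"fingers": 0},
    {"dx": -0.0005,"dy": 0.006,"dz": -0.016,"yaw": 0,"fingers": 0},
    {"dx": -0.0005,"dy": 0.012,"dz": -0.024,"yaw": 0,"fingers": 0},
    {"dx": -0.0005,"dy": 0.018,"dz": -0.03,"yaw": 0,"fingers": 0},
    {"dx": -0.0005,"dy": 0.024,"dz": -0.035,"yaw": 0,"fingers": 0}
  ]
}}

```text
t: 17.67
ee_pos: [0.6376, -0.1347, 0.1138]
orientation: [-0.702, 0.712, -0.001, 0.001]
wrist_force: [-0.2, 0.0, -4.7]
gripper_width: 0.0161
```

```bash
python3 - <<'E'
from h import *
plan(.591,-.135,.1125,-90.8); print(proj(load('top0'),[.66,-.13,.02])); grab('wrist','w29'); grab('scene','s29'); grab('top','t29')
a=cv2.imread('pics/s29.png')[220:390,110:310];b=cv2.imread('pics/t29.png')[195:345,380:510]
cv2.imwrite('pics/s29c.png',cv2.convertScaleAbs(np.hstack([cv2.resize(a,(400,400)),cv2.resize(b,(400,400),interpolation=cv2.INTER_CUBIC)]),alpha=1.7,beta=10))
E
```

```text
t 17.67 pos [ 0.6376 -0.1347  0.1138] ang -90.85 tilt z [ 0.0021 -0.0007 -1.    ] F [-0.2393  0.0178 -4.739 ] w 0.0161
dx 0.0009 dy 0.0466 dz 0.0012 yaw -0.05 dist 0.047
[436.6101 238.2881]
```

View pics/s29c.png

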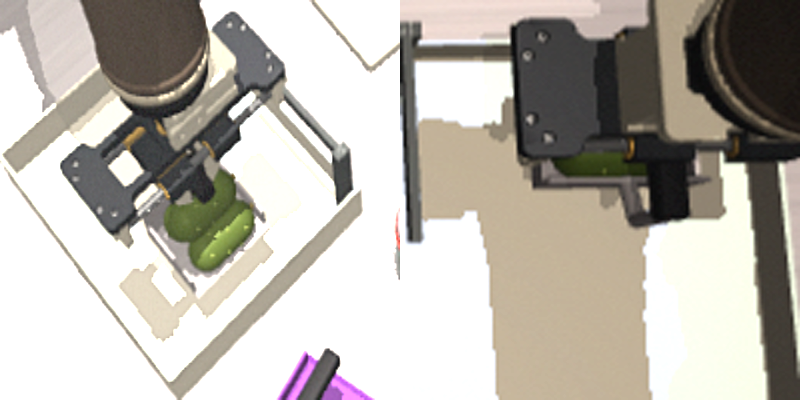

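View pics/w29.png

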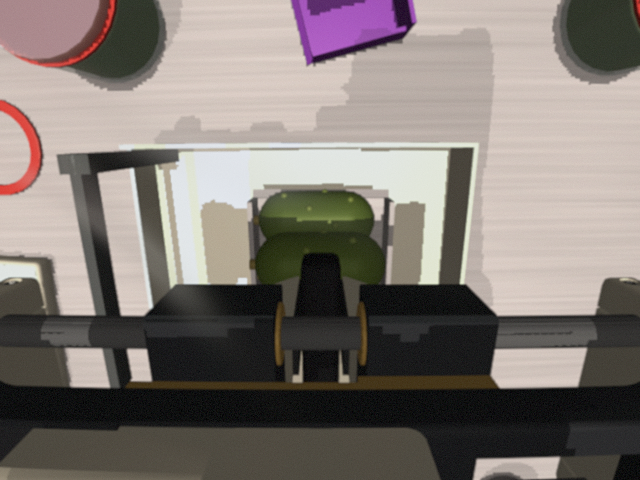

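Bin empty, wrist reads −4.7 N: all three aboard and level. Moving to x = 0.591 and then along +y under the strike bar, underside at 60 mm.

Request:
{"op": "move_arm", "data": {
  "moves": [
    {"dx": 0,"dy": 0.008,"dz": 0.001,"yaw": 0,"fingers": 0},
    {"dx": 0,"dy": 0.018,"dz": 0.001,"yaw": 0,"fingers": 0},
    {"dx": 0,"dy": 0.03,"dz": 0.001,"yaw": 0,"fingers": 0},
    {"dx": 0,"dy": 0.04,"dz": 0.001,"yaw": 0,"fingers": 0},
    {"dx": 0,"dy": 0.046,"dz": 0.001,"yaw": 0,"fingers": 0}
  ]
}}

```text
t: 18.23
ee_pos: [0.59, -0.1343, 0.1116]
orientation: [-0.702, 0.712, -0.0, -0.0]
wrist_force: [0.3, -0.2, -3.4]
gripper_width: 0.0158
```

```bash
python3 - <<'E'
from h import *
plan(.591,.075,.1125,-90.8)
w=grab('wrist','w30')
E
```

```text
t 18.23 pos [ 0.59   -0.1343  0.1116] ang -90.87 tilt z [ 0.0004 -0.0007 -1.    ] F [ 0.3314 -0.2314 -3.3862] w 0.0158
dx -0.2093 dy 0.0022 dz -0.0010 yaw -0.07 dist 0.209
```

View pics/w30.png

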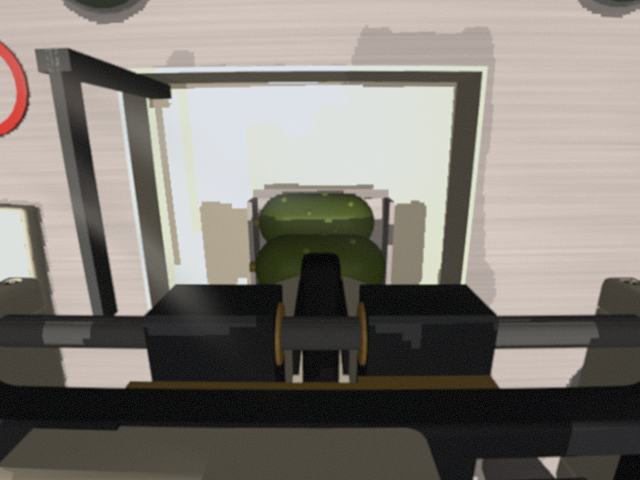

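The bar's free end is at (105,312) and C is centred at row ≈ 262, so the bar spans C's x-range. Moving in +y; contact is expected after ~85 mm.

Request:
{"op": "move_arm", "data": {
  "moves": [
    {"dx": -0.01,"dy": 0,"dz": -0.001,"yaw": 0,"fingers": 0},
    {"dx": -0.025,"dy": 0,"dz": -0.001,"yaw": 0,"fingers": 0},
    {"dx": -0.042,"dy": 0,"dz": -0.001,"yaw": 0,"fingers": 0},
    {"dx": -0.056,"dy": 0,"dz": -0.001,"yaw": 0,"fingers": 0},
    {"dx": -0.066,"dy": 0,"dz": -0.001,"yaw": 0,"fingers": 0}
  ]
}}

```text
t: 18.7
ee_pos: [0.5907, -0.0654, 0.1127]
orientation: [-0.702, 0.712, 0.0, 0.0]
wrist_force: [0.1, 0.5, -4.9]
gripper_width: 0.0155
```

```bash
python3 - <<'E'
from h import *
plan(.591,.075,.1125,-90.8)
w=grab('wrist','w31'); grab('scene','s31')
a=cv2.imread('pics/s31.png')[180:350,150:350];b=cv2.imread('pics/w31.png')[150:350,150:490]
cv2.imwrite('pics/s31c.png',cv2.convertScaleAbs(np.hstack([cv2.resize(a,(400,400)),cv2.resize(b,(400,400),interpolation=cv2.INTER_CUBIC)]),alpha=1.7,beta=10))
E
```

```text
t 18.7 pos [ 0.5907 -0.0654  0.1127] ang -90.75 tilt z [ 0.0001  0.0003 -1.    ] F [ 0.1296  0.5247 -4.9343] w 0.0155
dx -0.1404 dy 0.0015 dz 0.0002 yaw 0.05 dist 0.14
```

View pics/s31c.png

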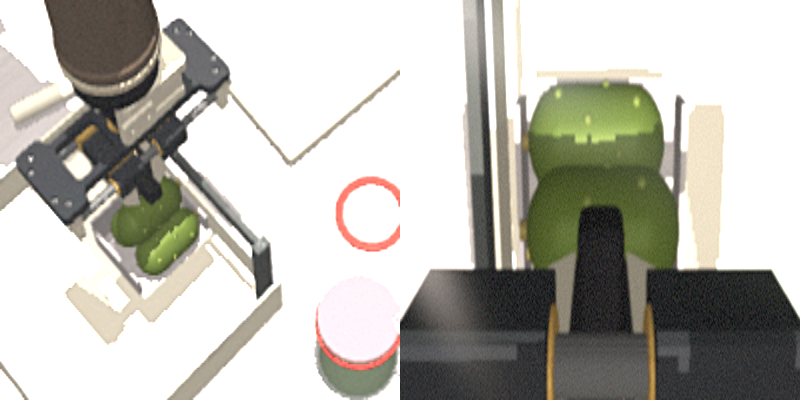

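Just before contact; the fingers and grip bar will clear the strike bar by about 19 mm. Moving slowly.

Request:
{"op": "move_arm", "data": {
  "moves": [
    {"dx": -0.007,"dy": 0,"dz": 0,"yaw": 0,"fingers": 0},
    {"dx": -0.014,"dy": 0,"dz": 0,"yaw": 0,"fingers": 0},
    {"dx": -0.021,"dy": 0,"dz": 0,"yaw": 0,"fingers": 0},
    {"dx": -0.028,"dy": 0,"dz": 0,"yaw": 0,"fingers": 0},
    {"dx": -0.035,"dy": 0,"dz": 0,"yaw": 0,"fingers": 0}
  ]
}}

```text
t: 19.22
ee_pos: [0.5911, -0.0297, 0.1127]
orientation: [-0.703, 0.711, 0.0, 0.0]
wrist_force: [-0.1, -0.9, -4.6]
gripper_width: 0.0156
```

```bash
python3 - <<'E'
from h import *
plan(.591,.075,.1125,-90.8)
w=grab('wrist','w32'); grab('scene','s32')
a=cv2.imread('pics/s32.png')[180:350,150:350];b=cv2.imread('pics/w32.png')[150:350,150:490]
cv2.imwrite('pics/s32c.png',cv2.convertScaleAbs(np.hstack([cv2.resize(a,(400,400)),cv2.resize(b,(400,400),interpolation=cv2.INTER_CUBIC)]),alpha=1.7,beta=10))
E
```

```text
t 19.22 pos [ 0.5911 -0.0297  0.1127] ang -90.68 tilt z [ 0.      0.0005 -1.    ] F [-0.1357 -0.9329 -4.555 ] w 0.0156
dx -0.1047 dy 0.0013 dz 0.0002 yaw 0.12 dist 0.105
```

View pics/s32c.png

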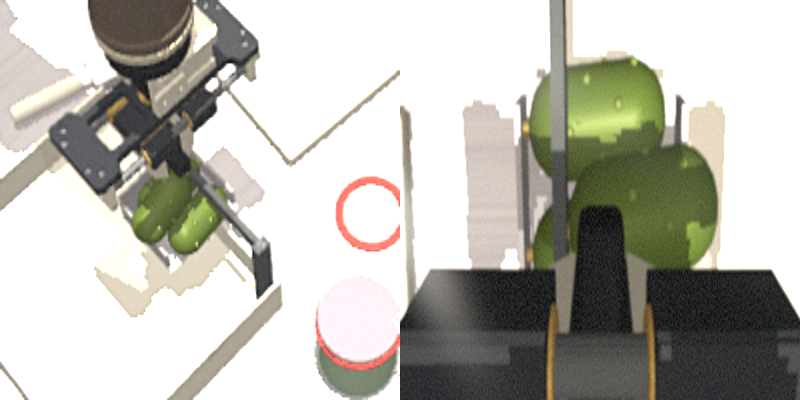

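C is sliding off towards −y, with A and B staying in the pocket. Continuing.

Request:
{"op": "move_arm", "data": {
  "moves": [
    {"dx": -0.007,"dy": 0,"dz": 0,"yaw": 0,"fingers": 0},
    {"dx": -0.014,"dy": 0,"dz": 0,"yaw": 0,"fingers": 0},
    {"dx": -0.021,"dy": 0,"dz": 0,"yaw": 0,"fingers": 0},
    {"dx": -0.028,"dy": 0,"dz": 0,"yaw": 0,"fingers": 0},
    {"dx": -0.035,"dy": 0,"dz": 0,"yaw": 0,"fingers": 0}
  ]
}}

```text
t: 19.73
ee_pos: [0.5915, 0.0077, 0.1129]
orientation: [-0.704, 0.71, 0.001, 0.001]
wrist_force: [0.9, -0.6, -3.2]
gripper_width: 0.016
```

```bash
python3 - <<'E'
from h import *
plan(.591,.075,.1125,-90.8)
w=grab('wrist','w33'); grab('scene','s33')
a=cv2.imread('pics/s33.png')[180:350,150:350];b=cv2.imread('pics/w33.png')[150:350,150:490]
cv2.imwrite('pics/s33c.png',cv2.convertScaleAbs(np.hstack([cv2.resize(a,(400,400)),cv2.resize(b,(400,400),interpolation=cv2.INTER_CUBIC)]),alpha=1.7,beta=10))
E
```

```text
t 19.73 pos [0.5915 0.0077 0.1129] ang -90.53 tilt z [ 0.0002  0.0017 -1.    ] F [ 0.869  -0.6066 -3.2183] w 0.016
dx -0.0673 dy 0.0011 dz 0.0005 yaw 0.27 dist 0.067
```

View pics/s33c.png

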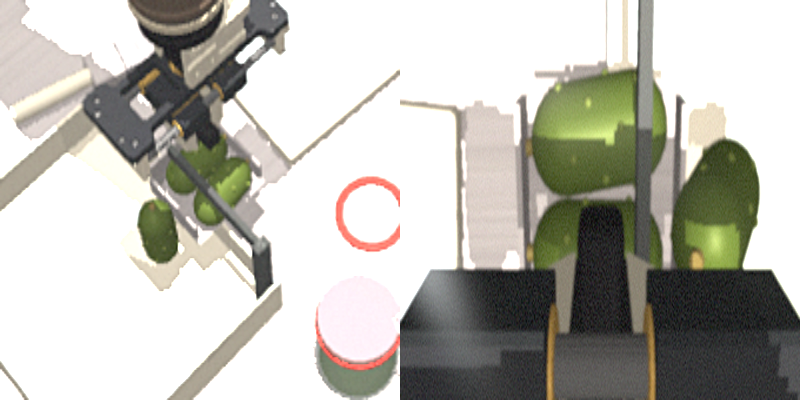

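C has dropped back into the bin; A and B remain. Continuing to 80 mm beyond the bar.

Request:
{"op": "move_arm", "data": {
  "moves": [
    {"dx": -0.01,"dy": 0,"dz": 0,"yaw": 0,"fingers": 0},
    {"dx": -0.022,"dy": 0,"dz": 0,"yaw": 0,"fingers": 0},
    {"dx": -0.036,"dy": 0,"dz": 0,"yaw": 0,"fingers": 0},
    {"dx": -0.05,"dy": 0,"dz": 0,"yaw": 0,"fingers": 0},
    {"dx": -0.064,"dy": 0,"dz": 0,"yaw": 0,"fingers": 0}
  ]
}}

```text
t: 20.25
ee_pos: [0.5919, 0.0752, 0.1132]
orientation: [-0.705, 0.709, 0.001, 0.001]
wrist_force: [0.6, -0.2, -3.7]
gripper_width: 0.0156
```

Request:
{"op": "move_arm", "data": {
  "moves": [
    {"dx": -0.01,"dy": 0,"dz": 0,"yaw": 0,"fingers": 0},
    {"dx": -0.01,"dy": 0,"dz": 0,"yaw": 0,"fingers": 0}
  ]
}}

```text
t: 20.42
ee_pos: [0.5916, 0.0901, 0.1134]
orientation: [-0.707, 0.708, 0.002, 0.002]
wrist_force: [-0.2, 0.7, -2.7]
gripper_width: 0.0158
```

```bash
python3 - <<'E'
from h import *
plan(.5155,.4265,.16,-90.8)
w=grab('wrist','w34'); grab('scene','s34');grab('top','t34')
E
```

```text
t 20.42 pos [0.5916 0.0901 0.1134] ang -90.09 tilt z [ 0.0007  0.0055 -1.    ] F [-0.2187  0.6511 -2.7226] w 0.0158
dx -0.3365 dy 0.0766 dz -0.0448 yaw 0.71 dist 0.348
```

View pics/s34.png

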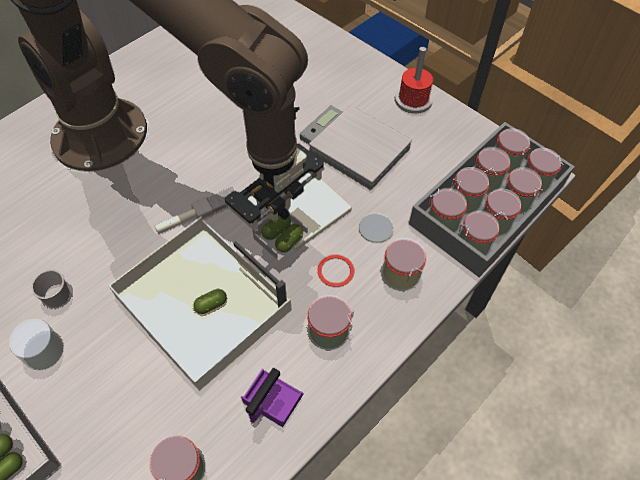

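View pics/w34.png

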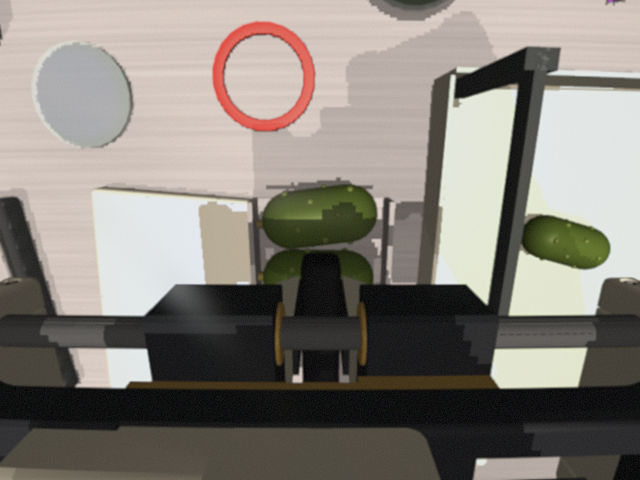

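C lies back in the bin (scene (210,300)); the scoop with A and B is out over the board, level. Now on to the pan, rising 15 mm. Before that, I'll refine the pan centre.

```bash
python3 - <<'E'
from h import *
T=load('top0');S=load('scene0')
tp=[(28,63),(306,30),(330,341),(45,381)];sp=[(363,152),(247,276),(60,165),(184,48)]
for z in(.03,.035):
    A=[onz(T,80+u/3,255+v/3,z) for u,v in tp];B=[onz(S,290+u/3,90+v/3,z) for u,v in sp]
    print(z,np.mean(A,0),np.mean(B,0),[np.linalg.norm(A[i]-A[(i+1)%4]).round(4) for i in range(4)],[np.linalg.norm(B[i]-B[(i+1)%4]).round(4) for i in range(4)])
E
```

```text
0.03 [0.519  0.4258 0.03  ] [0.5202 0.4251 0.03  ] [np.float64(0.1712), np.float64(0.1877), np.float64(0.169), np.float64(0.1901)] [np.float64(0.165), np.float64(0.185), np.float64(0.1703), np.float64(0.1855)]
0.035 [0.5191 0.4239 0.035 ] [0.523  0.4215 0.035 ] [np.float64(0.1702), np.float64(0.1865), np.float64(0.168), np.float64(0.189)] [np.float64(0.1643), np.float64(0.1841), np.float64(0.1695), np.float64(0.1846)]
```

Request:
{"op": "move_arm", "data": {
  "moves": [
    {"dx": -0.01,"dy": 0.002,"dz": -0.003,"yaw": -0.5,"fingers": 0},
    {"dx": -0.024,"dy": 0.005,"dz": -0.006,"yaw": -1,"fingers": 0},
    {"dx": -0.042,"dy": 0.009,"dz": -0.01,"yaw": -1.5,"fingers": 0},
    {"dx": -0.062,"dy": 0.013,"dz": -0.013,"yaw": -2,"fingers": 0},
    {"dx": -0.084,"dy": 0.018,"dz": -0.016,"yaw": -2.5,"fingers": 0}
  ]
}}

```text
t: 20.98
ee_pos: [0.5742, 0.1701, 0.13]
orientation: [0.72, -0.694, -0.001, -0.001]
wrist_force: [0.5, -0.0, -2.8]
gripper_width: 0.0156
```

Request:
{"op": "move_arm", "data": {
  "moves": [
    {"dx": -0.024,"dy": 0.005,"dz": 0,"yaw": -0.5,"fingers": 0},
    {"dx": -0.048,"dy": 0.011,"dz": 0,"yaw": -1,"fingers": 0},
    {"dx": -0.072,"dy": 0.016,"dz": 0,"yaw": -1.5,"fingers": 0},
    {"dx": -0.096,"dy": 0.022,"dz": 0,"yaw": -2,"fingers": 0},
    {"dx": -0.12,"dy": 0.027,"dz": 0,"yaw": -2.5,"fingers": 0}
  ]
}}

```text
t: 21.4
ee_pos: [0.5416, 0.2914, 0.1308]
orientation: [0.736, -0.677, -0.001, -0.002]
wrist_force: [0.4, -0.3, -3.2]
gripper_width: 0.0157
```

```bash
python3 - <<'E'
from h import *
plan(.5155,.4265,.13,-85)
w=grab('wrist','w35')
E
```

```text
t 21.4 pos [0.5416 0.2914 0.1308] ang -85.28 tilt z [ 0.0009  0.0033 -1.    ] F [ 0.4233 -0.2507 -3.1676] w 0.0157
dx -0.1368 dy 0.0149 dz 0.0012 yaw -0.28 dist 0.138
```

View pics/w35.png

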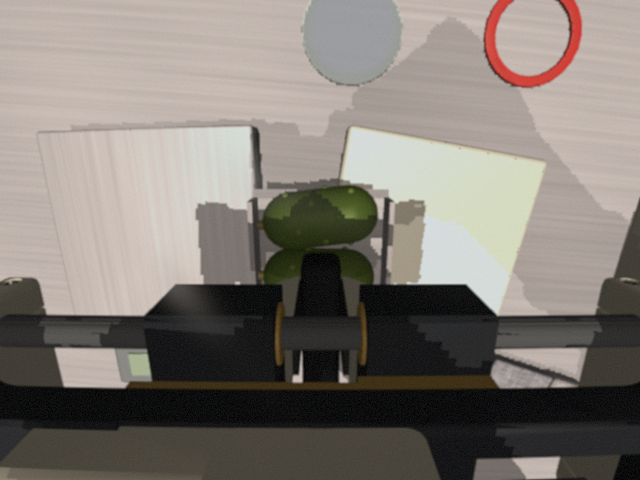

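```bash
python3 - <<'E'
from h import *
T=load('top0');S=load('scene0');W=load('w35')
L=tri((W,38,132),(T,80+28/3,255+63/3),(S,290+363/3,90+152/3));R=tri((W,253,125),(T,80+306/3,255+30/3),(S,290+247/3,90+276/3));print(L,R)
print(tri((W,38,132),(T,80+28/3,255+63/3)),tri((W,253,125),(T,80+306/3,255+30/3)))
l,r=onz(W,38,132,.035),onz(W,253,125,.035);m=(l+r)/2;d=(l-r)/np.linalg.norm(l-r);n=np.array([-d[1],d[0],0]);print(l,r,np.linalg.norm(l-r),'centre',m+n*.095)
E
```

```text
(array([0.6036, 0.5189, 0.0302]), [np.float64(0.8877462861975056), np.float64(2.1695571057027334), np.float64(2.3621965845235806)]) (array([0.621 , 0.3504, 0.031 ]), [np.float64(1.0440849485190358), np.float64(0.3203411811554821), np.float64(1.3447087690766764)])
(array([0.604 , 0.5199, 0.0308]), [np.float64(1.1590599567434237), np.float64(1.1590599567434137)]) (array([0.6202, 0.3486, 0.0363]), [np.float64(0.08918536408929065), np.float64(0.08918536408910124)])
[0.6031 0.516  0.035 ] [0.6203 0.3488 0.035 ] 0.1680722096580595 centre [0.5172 0.4226 0.035 ]
```

Request:
{"op": "move_arm", "data": {
  "moves": [
    {"dx": -0.024,"dy": 0.003,"dz": 0,"yaw": 0,"fingers": 0},
    {"dx": -0.048,"dy": 0.006,"dz": 0,"yaw": 0,"fingers": 0},
    {"dx": -0.072,"dy": 0.009,"dz": 0,"yaw": 0,"fingers": 0},
    {"dx": -0.094,"dy": 0.012,"dz": 0,"yaw": 0,"fingers": 0},
    {"dx": -0.114,"dy": 0.014,"dz": 0,"yaw": 0,"fingers": 0}
  ]
}}

```text
t: 21.87
ee_pos: [0.5134, 0.4132, 0.1325]
orientation: [0.738, -0.674, -0.003, -0.003]
wrist_force: [-0.4, 0.0, -3.6]
gripper_width: 0.016
```

Request:
{"op": "move_arm", "data": {
  "moves": [
    {"dx": -0.01,"dy": 0,"dz": 0,"yaw": 0,"fingers": 0},
    {"dx": -0.016,"dy": 0,"dz": 0,"yaw": 0,"fingers": 0},
    {"dx": -0.018,"dy": 0,"dz": 0,"yaw": 0,"fingers": 0},
    {"dx": -0.018,"dy": 0,"dz": 0,"yaw": 0,"fingers": 0}
  ]
}}

```text
t: 22.2
ee_pos: [0.512, 0.4307, 0.1326]
orientation: [0.738, -0.674, -0.003, -0.003]
wrist_force: [0.1, -0.2, -2.6]
gripper_width: 0.0156
```

```bash
python3 - <<'E'
from h import *
plan(.517,.4255,.095,-85)
w=grab('wrist','w36'); grab('scene','s36'); grab('top','t36')
a=cv2.imread('pics/s36.png')[80:220,270:430];b=cv2.imread('pics/t36.png')[235:405,60:230]
cv2.imwrite('pics/s36c.png',cv2.convertScaleAbs(np.hstack([cv2.resize(a,(400,400)),cv2.resize(b,(400,400),interpolation=cv2.INTER_CUBIC)]),alpha=1.3,beta=10))
E
```

```text
t 22.2 pos [0.512  0.4307 0.1326] ang -84.81 tilt z [-0.0002  0.0086 -1.    ] F [ 0.0705 -0.1672 -2.6329] w 0.0156
dx 0.0059 dy -0.0044 dz 0.0376 yaw 0.19 dist 0.038
```

View pics/s36c.png

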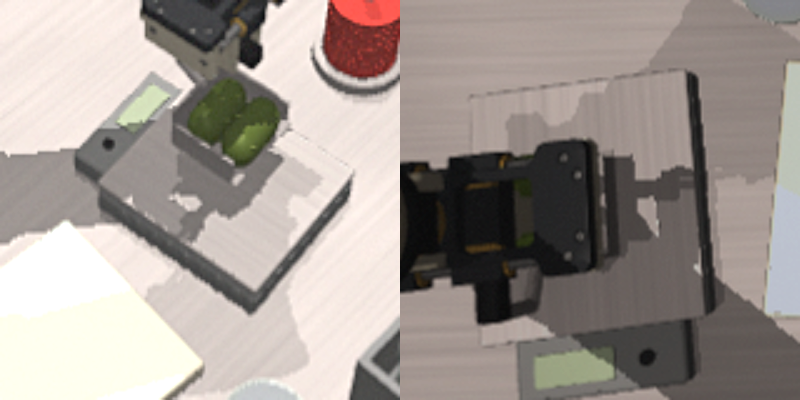

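View pics/w36.png

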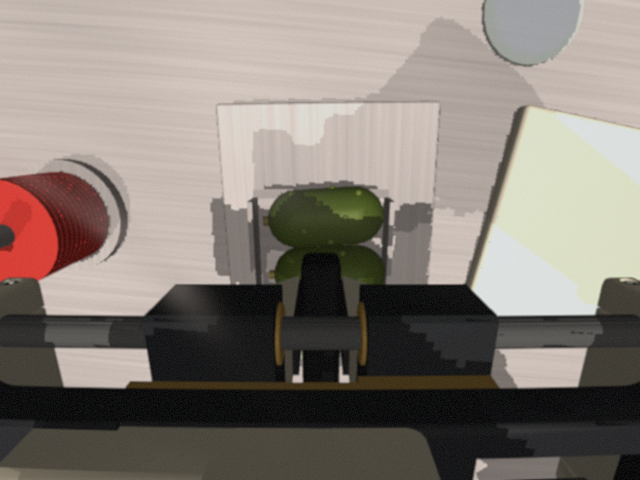

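The pan is square to the scoop in the wrist view (edges at 222–438, row 103), centre ≈ (0.518, 0.4235), top z ≈ 0.031–0.035. Contact is expected at a reported z of about 0.0875. Centring and descending.

Request:
{"op": "move_arm", "data": {
  "moves": [
    {"dx": 0.003,"dy": -0.001,"dz": 0.008,"yaw": 0,"fingers": 0},
    {"dx": 0.006,"dy": -0.003,"dz": 0.018,"yaw": 0,"fingers": 0},
    {"dx": 0.0075,"dy": -0.003,"dz": 0.028,"yaw": 0,"fingers": 0},
    {"dx": 0.0075,"dy": -0.003,"dz": 0.036,"yaw": 0,"fingers": 0},
    {"dx": 0.0075,"dy": -0.003,"dz": 0.039,"yaw": 0,"fingers": 0}
  ]
}}

```text
t: 22.77
ee_pos: [0.5156, 0.4212, 0.0911]
orientation: [0.738, -0.675, -0.003, -0.001]
wrist_force: [-0.4, -0.2, -2.2]
gripper_width: 0.0157
```

```bash
python3 - <<'E'
from h import *
plan(.5155,.4235,.088,-85)
w=grab('wrist','w37')
E
```

```text
t 22.77 pos [0.5156 0.4212 0.0911] ang -84.94 tilt z [-0.0024  0.0059 -1.    ] F [-0.4015 -0.1545 -2.1534] w 0.0157
dx -0.0023 dy -0.0001 dz 0.0031 yaw 0.06 dist 0.004
```

View pics/w37.png

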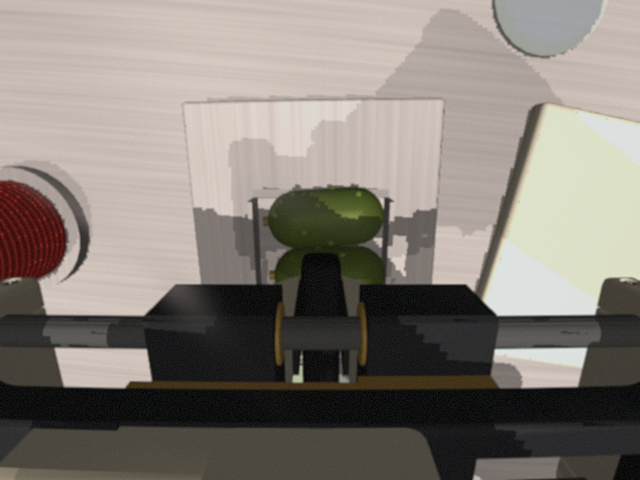

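```bash
python3 - <<'E'
from h import *
w=load('w37')
a,b=onz(w,184,102,.035),onz(w,444,99,.035);l,r=onz(w,252,191,.0385),onz(w,391,191,.0385)
print(a,b,np.linalg.norm(a-b));print('lip',l,r,np.linalg.norm(l-r)); 
m=(a+b)/2;d=(a-b)/np.linalg.norm(a-b);n=np.array([-d[1],d[0],0]);print('pan c',m+n*.095,'scoop c',(l+r)/2+n*.039,'yaw',np.degrees(np.arctan2(-d[0],d[1])))
E
```

```text
[0.6033 0.5167 0.035 ] [0.6196 0.3512 0.035 ] 0.16635864877895526
lip [0.5503 0.47   0.0385] [0.5586 0.3775 0.0385] 0.09290990234678234
pan c [0.5169 0.4246 0.035 ] scoop c [0.5156 0.4199 0.0385] yaw 5.642975399836626
```

Request:
{"op": "move_arm", "data": {
  "moves": [
    {"dx": -0.002,"dy": -0.001,"dz": 0,"yaw": 0,"fingers": 0},
    {"dx": -0.004,"dy": -0.001,"dz": 0.001,"yaw": 0,"fingers": 0},
    {"dx": -0.004,"dy": -0.001,"dz": 0.002,"yaw": 0,"fingers": 0},
    {"dx": -0.004,"dy": -0.001,"dz": 0.002,"yaw": 0,"fingers": 0}
  ]
}}

```text
t: 23.15
ee_pos: [0.516, 0.4263, 0.0894]
orientation: [0.738, -0.675, -0.003, -0.002]
wrist_force: [0.2, -0.5, -3.6]
gripper_width: 0.0157
```

Request:
{"op": "move_arm", "data": {
  "moves": [
    {"dx": 0,"dy": 0,"dz": 0.001,"yaw": 0,"fingers": 0}
  ]
}}

```text
t: 23.23
ee_pos: [0.5162, 0.4265, 0.0888]
orientation: [0.738, -0.675, -0.003, -0.002]
wrist_force: [-0.0, -0.8, -3.9]
gripper_width: 0.0158
```

Request:
{"op": "move_arm", "data": {
  "moves": [
    {"dx": 0,"dy": 0,"dz": 0.001,"yaw": 0,"fingers": 0}
  ]
}}

```text
t: 23.32
ee_pos: [0.5162, 0.4268, 0.088]
orientation: [0.738, -0.675, -0.003, -0.002]
wrist_force: [-1.2, 1.1, -2.9]
gripper_width: 0.0157
```

Request:
{"op": "move_arm", "data": {
  "moves": [
    {"dx": 0,"dy": 0,"dz": 0.001,"yaw": 0,"fingers": 0}
  ]
}}

```text
t: 23.4
ee_pos: [0.5164, 0.4273, 0.0876]
orientation: [0.738, -0.675, -0.003, -0.003]
wrist_force: [-1.5, -0.1, 3.8]
gripper_width: 0.0161
```

Request:
{"op": "move_arm", "data": {
  "moves": [
    {"dx": 0,"dy": 0,"dz": 0.001,"yaw": 0,"fingers": 0}
  ]
}}

```text
t: 23.48
ee_pos: [0.5163, 0.4276, 0.0874]
orientation: [0.738, -0.675, -0.003, -0.003]
wrist_force: [-3.6, -2.9, 10.7]
gripper_width: 0.0156
```

Request:
{"op": "move_arm", "data": {
  "moves": [
    {"dx": 0,"dy": 0,"dz": 0.001,"yaw": 0,"fingers": 0}
  ]
}}

```text
t: 23.57
ee_pos: [0.5164, 0.4277, 0.0875]
orientation: [0.738, -0.675, -0.003, -0.003]
wrist_force: [-2.4, -4.3, 7.6]
gripper_width: 0.016
```

Contact at 0.0875, exactly as predicted. Quick level check, then release.

```bash
python3 - <<'E'
from h import *
plan(.5155,.4235,.088,-85)
w=grab('wrist','w38'); grab('scene','s38')
a=cv2.imread('pics/s38.png')[80:220,270:430];b=cv2.imread('pics/w38.png')[80:350,150:490]
cv2.imwrite('pics/s38c.png',cv2.convertScaleAbs(np.hstack([cv2.resize(a,(400,400)),cv2.resize(b,(400,400),interpolation=cv2.INTER_CUBIC)]),alpha=1.3,beta=10))
E
```

```text
t 23.57 pos [0.5164 0.4277 0.0875] ang -84.85 tilt z [ 0.0003  0.0088 -1.    ] F [-2.4188 -4.3321  7.6254] w 0.016
dx 0.0041 dy 0.0012 dz -0.0006 yaw 0.15 dist 0.004
```

View pics/s38c.png

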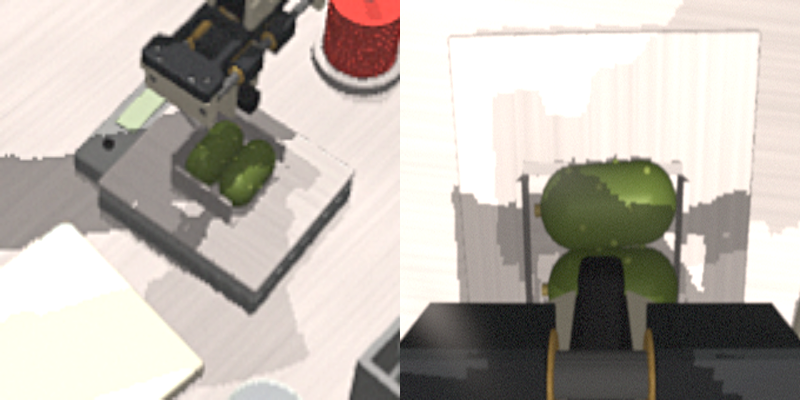

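Standing flat in mid-pan. Opening.

Request:
{"op": "move_arm", "data": {
  "moves": [
    {"dx": 0.0005,"dy": 0,"dz": -0.0005,"yaw": 0,"fingers": 0},
    {"dx": 0.0005,"dy": 0,"dz": -0.0005,"yaw": 0,"fingers": 0.5},
    {"dx": 0.0005,"dy": 0,"dz": -0.0005,"yaw": 0,"fingers": 0.5},
    {"dx": 0.0005,"dy": 0,"dz": -0.0005,"yaw": 0,"fingers": 0.5},
    {"dx": 0.0005,"dy": 0,"dz": -0.0005,"yaw": 0,"fingers": 0.5}
  ]
}}

```text
t: 24.08
ee_pos: [0.5165, 0.4272, 0.088]
orientation: [0.738, -0.675, -0.003, -0.004]
wrist_force: [0.3, 1.1, -0.4]
gripper_width: 0.0382
```

Request:
{"op": "move_arm", "data": {
  "moves": [
    {"dx": 0,"dy": 0,"dz": -0.003,"yaw": 0,"fingers": 0.5},
    {"dx": 0,"dy": 0,"dz": -0.012,"yaw": 0,"fingers": 0.5},
    {"dx": 0,"dy": 0,"dz": -0.03,"yaw": 0,"fingers": 0.5},
    {"dx": 0,"dy": 0,"dz": -0.06,"yaw": 0,"fingers": 0.5},
    {"dx": 0,"dy": 0,"dz": -0.09,"yaw": 0,"fingers": 0.5}
  ]
}}

```text
t: 24.5
ee_pos: [0.516, 0.426, 0.179]
orientation: [0.738, -0.675, -0.003, -0.003]
wrist_force: [0.6, 0.9, 0.9]
gripper_width: 0.0458
```

Request:
{"op": "move_arm", "data": {
  "moves": [
    {"dx": 0.03,"dy": 0.02,"dz": -0.02,"yaw": 0,"fingers": 0.5},
    {"dx": 0.06,"dy": 0.04,"dz": -0.04,"yaw": 0,"fingers": 0.5},
    {"dx": 0.09,"dy": 0.06,"dz": -0.04,"yaw": 0,"fingers": 0.5},
    {"dx": 0.12,"dy": 0.07,"dz": -0.04,"yaw": 0,"fingers": 0.5},
    {"dx": 0.14,"dy": 0.07,"dz": -0.04,"yaw": 0,"fingers": 0.5}
  ]
}}

```text
t: 24.92
ee_pos: [0.4572, 0.2776, 0.2195]
orientation: [0.738, -0.674, -0.002, -0.003]
wrist_force: [0.9, -0.7, 0.2]
gripper_width: 0.0462
```

```bash
python3 - <<'E'
from h import *
plan(.5155,.4235,.088,-85)
grab('scene','s39'); t=grab('top','t39')
a=cv2.imread('pics/s39.png')[80:220,270:430];b=cv2.imread('pics/t39.png')[235:405,60:230]
cv2.imwrite('pics/s39c.png',cv2.convertScaleAbs(np.hstack([cv2.resize(a,(400,400)),cv2.resize(b,(400,400),interpolation=cv2.INTER_CUBIC)]),alpha=1.3,beta=10))
E
```

```text
t 24.92 pos [0.4572 0.2776 0.2195] ang -84.82 tilt z [ 0.0007  0.0078 -1.    ] F [ 0.8611 -0.6726  0.195 ] w 0.0462
dx -0.1391 dy -0.0710 dz 0.1326 yaw 0.18 dist 0.205
```

View pics/s39c.png

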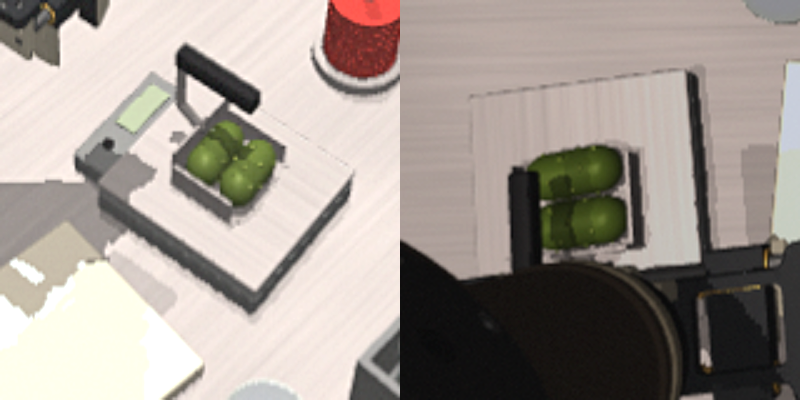

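View pics/s39.png

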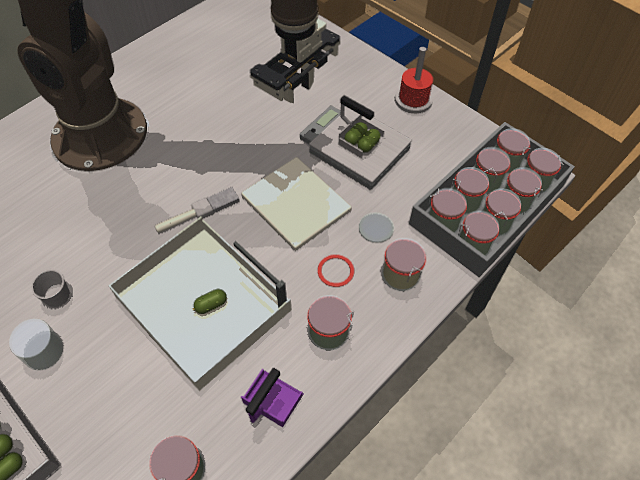

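The scoop stands upright mid-pan with two cucumbers, and the third lies in the bin at (210,300). I'll let the arm come to rest, confirm nothing moves, and hand in.

Request:
{"op": "move_arm", "data": {
  "moves": [
    {"dx": 0,"dy": 0,"dz": 0,"yaw": 0,"fingers": 0.5},
    {"dx": 0,"dy": 0,"dz": 0,"yaw": 0,"fingers": 0.5},
    {"dx": 0,"dy": 0,"dz": 0,"yaw": 0,"fingers": 0.5}
  ]
}}

```text
t: 25.27
ee_pos: [0.4599, 0.277, 0.2195]
orientation: [0.737, -0.676, -0.002, -0.003]
wrist_force: [0.2, 0.1, -0.6]
gripper_width: 0.0459
```

```bash
python3 - <<'E'
from h import *
d=grab('scene','s40'); o=load('s39')
x=np.abs(d['image'].astype(int)-o['image']).max(2)[90:190,300:410]; print('changed px',(x>40).sum(),'max joint speed',np.abs(sense()['joint_vel']).max(), sense()['t'])
print(close_job())
E
```

```text
changed px 53 max joint speed 0.005681525182590045 25.3167
the job is handed in; nothing more can be done
None
```

I handed the job in at about 25.3 s. The scoop stands upright on the scale's pan with two cucumbers in it, and the third is back in the bin. The strike bar pushed it off as the scoop was carried under the bar and out over the low side.

**Last checks:**
- The scoop touched down at the height I had predicted (reported 0.0875 m).
- It stands about 3 mm from the measured pan centre.
- The last pictures show it upright, with the gripper clear and the arm at rest.
- I compared two pictures of the pan about 0.4 s apart. 53 pixels had changed; I took this for the arm's moving shadow and image noise but didn't examine it.

**What went wrong on the way:**
- **Fingertip height:** the fingertips stand about 29 mm higher than the reported TCP. My first grasp therefore closed above the bar; I measured the offset from two views and corrected for it.
- **First push:** the scoop pitched about 28° nose-down in the jaws. I backed off with the cucumbers undisturbed, levelled it against the near wall and set it down flat. I then pushed again from the rear of the bar while pressing down, and regripped at the grip point for the lift.
- **Forces:** while levelling and setting it down, the wrist force rose to about 35 N and then about 52 N. Both came through the scoop, below the 120 N wrist limit.

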